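# Reassemble a relay and hold its halves shut

### The arm

A 6-joint arm with a two-finger parallel gripper is mounted at the origin on the work surface. World frame = base frame: x ahead of the robot, y to its left, z up, the work surface at z = 0. Lengths are in m, angles in rad, forces in N, time in s.
With the tool pointing down it reaches from about 0.375 to 0.975 m from the base axis. Payload 3.8 kg.
Tool frame: the origin (TCP) lies at the very end of the fingers, on their centre line; the grasp point (between the pads) lies 19 mm behind it; z points along the fingers, y is the direction in which the jaws open and shut (so a half turn about z gives the same grasp; the last joint's range is limited). The gripper opens to 85 mm and grips with 20 to 120 N. Pads are 22 mm wide; open, the fingers measure 114 mm over their backs; the gripper's body (76 mm by 85 mm) begins 54 mm behind the grasp point. The pads swing forward as they close: fully open they stand 13 mm farther back than shut.
Start: joints at [1.214, 0.264, 1.604, -0, 1.274, -0.037], TCP at [0.212, 0.641, 0.231] pointing down, gripper open.
Joint ranges: [-2.63, 2.63], [-0.94, 2.18], [0.31, 2.57], [-1.31, 4.45], [0, 2.66], [-2.55, 2.55]. Speed limits (rad/s): [2.57, 2.57, 3.14, 3.14, 3.14, 3.14].

### API

Orientations are given as a rotation vector (axis times angle).
In Python, from workcell import bot, read_camera, finish_job gives the robot as it stands. The module is installed in compiled form; this text tells all that it offers.
- The arm moves only by the tool servo_tool, never from a script. Its argument "targets" is text: rows parted by semicolons, each of 7 numbers parted by spaces: the turn, a rotation vector about the tool's x, y, z in rad, then the shift along the tool's x, y, z in mm, then the finger opening in mm, from 0 to 85.4. In form: wx wy wz x y z gripper; .... A call has 1 to 8 rows; each row shifts and turns the pose as measured when the row begins, along the tool's axes as they then stand; what a row does not reach is not made up. A row lasts 1/12 s, in which the tool goes at most 41.7 mm and 7.16 degrees, less where a joint would pass 70% of its speed; a pose out of reach is approached as far as the arm can. A call is refused whole if a number of a shift passes 41.7 or a number of a turn 0.125, either way. A call with a gripper value outside its range is refused whole. The fingers move at their own pace and stop on an object; "newtons" is the grip in N (left out, the last holds). Time passes only in rows, so rows that do not move let the fingers close. It gives the time, the measured TCP pose, the force and the opening at its end, in the units of the state.
- bot.read_state(): the state, without advancing time (a new reading comes with each control period).
- read_camera(name): name is "scene" or "top" or "wrist"; returns a dict with "image" (480x640x3 uint8, red, green, blue), "mtx" (3x3 intrinsics, pixels), "k1" (the pictures are not rectified: a ray, as slopes to the right and down, at radius r is drawn at 1 + k1 r^2 times it, then the intrinsics apply), "eye" and "orientation" of the camera in the world; the wrist camera has in their place "T_tool_cam" (4x4, takes a point from camera to tool coordinates, whose origin is the TCP and whose axes are the flange's). Camera axes: x right, y up, looking along -z (the intrinsics and any distortion apply to the point x, -y, -z); pixel columns grow to the right and rows downward; lengths in m; the calibration is good to about 2 mm. A picture is of the moment at which its call begins: read the wrist's pose just before it. There is no depth.
- finish_job(): hands the job in, once; it reports no verdict.
The state is a dict: "time": time; "q": joint angles; "joint_vel": joint speeds; "joint_torque": joint torques, N m; "tool_pos": TCP position; "tcp_rot": TCP orientation; "wrist_force": force on the tool from outside, world axes, zero at the start; "torque": the same for the moment, N m; "width": opening from 0.0 (shut) to 1.0 (fully open).
Only numpy, scipy, OpenCV 4.12 (cv2) and the standard library are available. Lean on these libraries where they do the work, as an engineer would, in place of code of your own. Each camera call takes 0.05 s, during which the arm holds its last target.

### The job

Rebuild the relay that is clamped in the jig: stand the brass coil bobbin in the round pocket marked with one dot, let go of it, then set the copper contact finger in the square pocket marked with two dots, its copper blade reaching over the coil, and let go of that too. Then fit the brown cover over both dowels and press it down against the sprung pins until the two halves meet all round. Finish while still holding the cover pressed shut, ready for its screws, and leave everything else on the bench and shelf where it is.

Things in the scene. Friction and masses are not known exactly. Their poses are not given: they have to be found in the camera images.
- relay_base: Worn grey lower half of a power relay in an aluminium jig plate (130 x 200 mm), fixed to the bench, turned up to 0.4 rad. Origin on the bench under its centre; z up, long axis its own y. Its flat top (the deck) is 52 mm above the origin, 76 mm (x) by 136 mm (y). All else but pins and dowels lies lower than the deck. It holds two pockets, both 18 mm deep, floors at z = 34 mm.
- coil_pocket (a point): Centre of the floor of the round pocket, 38 mm in diameter, marked with one white dot: at (0, -20, 34) mm in the base's axes, 18 mm below the deck.
- finger_pocket (a point): Centre of the floor of the square pocket, 24 x 24 mm, marked with two white dots: at (0, +24, 34) mm in the base's axes, 18 mm below the deck.
- dowel_a (a point): Tip of one of the two steel dowels: 8 mm in diameter, coned over the last 7 mm, 20 mm tall on the deck. At (0, +56, 72) mm in the base's axes.
- dowel_b (a point): Tip of the other dowel, the same, at (0, -56, 72) mm in the base's axes.
- pin_a (a joint): Sprung brass pin, 9 mm in diameter, at (28, 56) mm in the base's axes; joint value in m, 0 when it stands 7 mm proud of the deck, 0.007 when pressed level with it. Pushes back with 3 N at first, 6 N when level: the pair holds the cover 7 mm up until it is pushed down with about 10 N.
- pin_b (a joint): The second sprung brass pin, just the same, at (-28, -56) mm in the base's axes.
- coil_bobbin: Brass-flanged bobbin wound with copper, standing upright on the shelf. Flanges 34 mm in diameter, lower one 5 mm and upper one 6 mm thick, 40 mm tall in all; winding 31 mm diameter. About 120 g. Origin at the centre of its underside, z up. Seated in its pocket it stands 22 mm above the deck.
- contact_finger: Square brass foot, 20 x 20 mm and 42 mm tall, carrying on top a copper blade 12 mm wide (x), 4 mm thick, that runs from y = +10 to -40 mm. Stands upright on the shelf. About 100 g. Origin: centre of the foot's underside, z up; the blade points along its own -y. Seated, its axes are parallel to the base's and the blade is 2 mm above the coil. Grip the foot across x, below the blade.
- finger_tip (a point): Point on the blade's upper face near its free end, at (0, -36, 46) mm in the finger's own axes.
- cover: Brown moulded upper half, right way up on the bench. Flange 76 (x) by 136 mm (y), 12 mm thick, with two 10.5 mm dowel holes through it at (0, +56) and (0, -56) mm; on it a hollow tower 52 (x) by 92 mm (y), its top 42 mm above the underside; grip this across x. About 200 g. Origin: centre of the underside, z up. Fits either way round. Shut, its underside lies on the deck.
- parts_shelf: Low green-painted plywood shelf, 200 mm (x) by 280 mm (y), its top 140 mm above the bench, with a steel chute running down from its +y end into a wooden crate (the crate reaches to y = +470 mm). Fixed. Origin on the bench under the centre of the shelf. Bobbin and finger stand on it, either one nearer the chute.
- burnisher: Cork-handled contact burnisher, 135 mm long and 22 mm wide, 18 mm high, lying on the shelf's far side. Leave alone. Origin under the handle's blade end.
- spare_bobbin: Black-flanged, red-wound bobbin of the same size as the brass one, standing on the bench. Not wanted: leave alone. Origin at the centre of its underside.
- grease_jar: Closed jar, 56 mm diameter, 55 mm tall, on the bench. Leave alone.
- screwdriver: Screwdriver about 170 mm long lying on the bench beyond the relay. Leave alone.
- brush: Small brush about 160 mm long lying on the bench beyond the relay, near the vice. Leave alone.
- screw_cup: Aluminium cup, 64 mm diameter, 45 mm tall, on the bench. Leave alone.
There are look-alikes about, which are no part of the job. There is more than one size of the cover; the one meant has the size given above.

How it is judged:
By the outcome, as a careful person would: the job done as asked, in the order asked, and still so for the second after the job is handed in, while the arm keeps its last pose, push and grip.
It also fails if it takes over 72 s, if anything falls off the work surface, if the arm or the gripper's body presses on something with over 40 N, if the wrist force passes 120 N, or if a joint passes its speed limit or range.

## Working session

There is one attempt and no reset: what is moved stays moved. The work goes in short steps, Python scripts to look and compute and a tool call to move; the robot and the scene stay as the last step left them, time stands still between calls to the robot, and variables do not carry over. Pictures are saved under pics/ and viewed, and the job is handed in when it is done.

Besides the shell and the picture viewer there is one more tool, called after ">>>" by a JSON object that holds its "fn" and its "kwargs". servo_tool: Moves the arm, as the interface text tells. Its arguments: {"type":"object","properties":{"targets":{"type":"string"},"newtons":{"type":"number"}},"required":["targets"]}

```bash
mkdir -p pics; ls; python3 - <<'E'
from workcell import bot, read_camera
import cv2,numpy as np
print(bot.read_state())
for n in ["scene","top","wrist"]:
    c=read_camera(n); cv2.imwrite(f"pics/{n}0.png",c["image"][:,:,::-1])
    print(n,{k:np.round(v,4).tolist() if k!='image' else 0 for k,v in c.items()})
E
```

```text
pics
{'time': 0.0, 'q': array([ 1.21411565e+00,  2.64738286e-01,  1.60538349e+00, -2.47101660e-05,
        1.27367256e+00, -3.68750139e-02]), 'joint_vel': array([-1.57055346e-03, -5.29907628e-05,  2.76919010e-04, -5.61306916e-04,
       -1.94185493e-03, -1.97745859e-03]), 'joint_torque': array([-3.66436261e-04, -5.15119600e+01, -3.67305636e+01,  1.82601624e-06,
        1.30673731e-02,  1.44427173e-05]), 'tool_pos': array([0.2119477 , 0.64009629, 0.2299669 ]), 'tcp_rot': array([-0.50013514, -3.10111251,  0.00339848]), 'wrist_force': array([ 0.21250601, -0.10163833,  0.31894406]), 'torque': array([-0.01145143,  0.0296107 , -0.01440828]), 'width': 1.0002937530391767}
scene {'image': 0, 'mtx': [[538.7369, 0.0, 321.1168], [0.0, 538.7369, 240.5665], [0.0, 0.0, 1.0]], 'k1': 0.0402, 'eye': [1.1367, 0.7485, 1.0268], 'orientation': [0.3727, 0.9779, 2.2936]}
top {'image': 0, 'mtx': [[498.3915, 0.0, 318.4668], [0.0, 498.3915, 232.3275], [0.0, 0.0, 1.0]], 'k1': -0.0108, 'eye': [0.2582, -0.0117, 1.3687], 'orientation': [0.1721, -0.1693, -1.5536]}
wrist {'image': 0, 'mtx': [[361.7863, 0.0, 316.9009], [0.0, 361.7863, 239.5813], [0.0, 0.0, 1.0]], 'k1': -0.0483, 'T_tool_cam': [[0.0005, 0.9575, 0.2883, 0.0723], [1.0, -0.0002, -0.001, 0.0006], [-0.0009, 0.2883, -0.9575, -0.1429], [0.0, 0.0, 0.0, 1.0]]}
```

View pics/scene0.png

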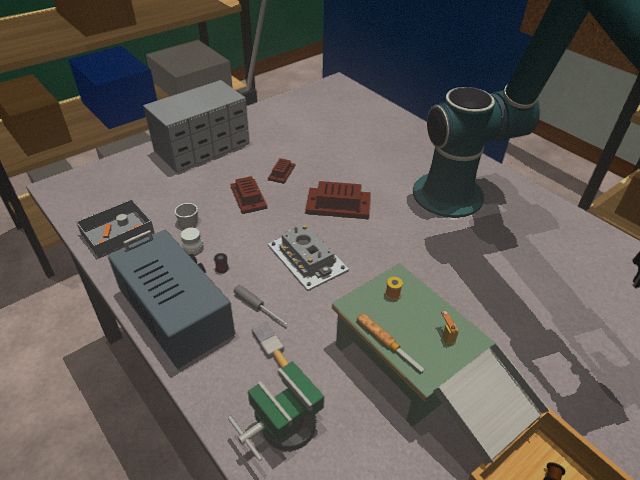

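View pics/top0.png

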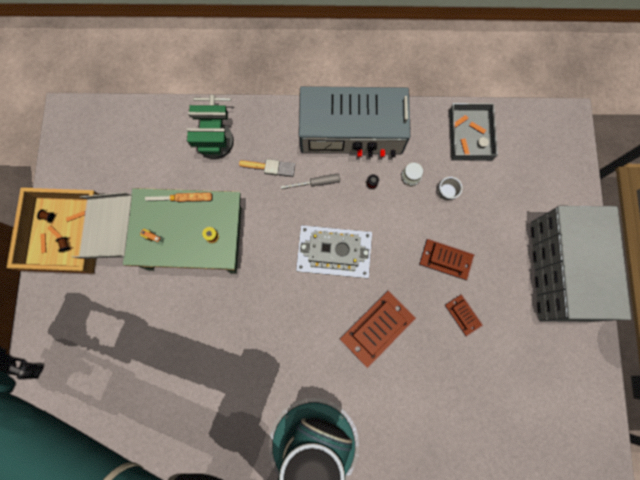

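View pics/wrist0.png

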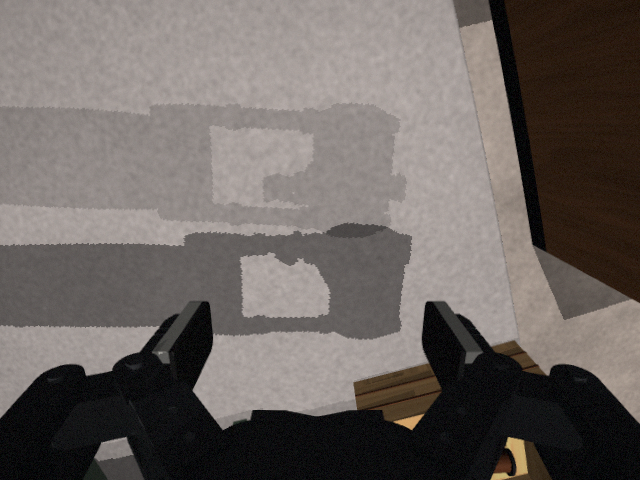

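Scene view: the brass bobbin is at (394,289) and the copper finger at (449,328), both on the shelf. The relay base is at (308,255). Three brown covers are at (248,194), (281,170) and (338,199). In the top view the covers are at (447,258), (463,314) and (377,328). The spare bobbin is at (373,181) in top, and other look-alikes are in the crate. I'll measure these next.

```bash
cat > h.py <<'E'
import cv2,numpy as np
from scipy.spatial.transform import Rotation as R
from workcell import bot, read_camera
F=np.diag([1.,-1,-1])
def pose(c,st=None):
    if 'eye' in c: return R.from_rotvec(c['orientation']).as_matrix(), np.array(c['eye'])
    T=np.array(c['T_tool_cam']); Rt=R.from_rotvec(st['tcp_rot']).as_matrix()
    return Rt@T[:3,:3], Rt@T[:3,3]+st['tool_pos']
def ray(c,uv,st=None):
    Rc,e=pose(c,st)
    p=cv2.undistortPoints(np.array(uv,float).reshape(-1,1,2),np.array(c['mtx']),np.array([c['k1'],0,0,0.])).reshape(-1,2)
    d=np.c_[p,np.ones(len(p))]@F@Rc.T
    return e,d
def onz(c,uv,z,st=None):
    e,d=ray(c,uv,st); return e+d*((z-e[2])/d[:,2])[:,None]
def proj(c,P,st=None):
    Rc,e=pose(c,st)
    q=(np.array(P,float).reshape(-1,3)-e)@Rc@F
    return cv2.projectPoints(q,np.zeros(3),np.zeros(3),np.array(c['mtx']),np.array([c['k1'],0,0,0.]))[0].reshape(-1,2)
def take(name,fn=None):
    st=bot.read_state(); c=read_camera(name)
    if fn: cv2.imwrite('pics/'+fn,c['image'][:,:,::-1])
    return c,st
def crop(c,fn,x0,y0,x1,y1,s):
    im=c['image'][y0:y1,x0:x1,::-1]; cv2.imwrite('pics/'+fn,cv2.resize(im,None,fx=s,fy=s,interpolation=cv2.INTER_CUBIC))
E
python3 - <<'E'
from h import *
c,st=take('top')
crop(c,'t_cov.png',290,210,490,370,4)
crop(c,'t_shelf.png',110,170,310,290,4)
c2,_=take('scene')
crop(c2,'s_shelf.png',320,250,500,385,4)
print(onz(c,[[210,234],[150,236],[335,250],[377,328],[447,258],[463,314]],[.14,.14,.052,.03,.03,.03] and .03))
print(onz(c,[[210,234],[150,236],[240,190],[240,268],[124,265],[130,190]],.14))
im=c['image'].astype(int);hsv=cv2.cvtColor(c['image'],cv2.COLOR_RGB2HSV)
m=((hsv[...,0]<14)&(hsv[...,1]>110)).astype(np.uint8)
n,l,s,ce=cv2.connectedComponentsWithStats(m)
for i in range(1,n):
    if s[i,4]>300:
        print(s[i],ce[i]); pts=np.argwhere(l==i)[:,::-1].astype(float)
        w=onz(c,pts,.012)[:,:2]; r=cv2.minAreaRect(w.astype(np.float32)*1000);print(r)
E
```

```text
[[ 0.54648998  0.29055679  0.03      ]
 [ 0.53913855  0.45548847  0.03      ]
 [ 0.50537775 -0.05337758  0.03      ]
 [ 0.29724735 -0.16498177  0.03      ]
 [ 0.48639896 -0.35826579  0.03      ]
 [ 0.33604824 -0.39411705  0.03      ]]
[[0.52279785 0.26571935 0.14      ]
 [0.5160505  0.41709822 0.14      ]
 [0.6394657  0.19511175 0.14      ]
 [0.43710144 0.18608281 0.14      ]
 [0.44148831 0.47594681 0.14      ]
 [0.63667179 0.47898522 0.14      ]]
[   0    4  372   14 2893] [183.68268234  10.56653992]
((1259.5972900390625, 416.46197509765625), (1158.960205078125, 42.49306869506836), 89.99141693115234)
[ 369    6  271   16 2168] [505.21171587  13.81226937]
((1258.81787109375, -577.5038452148438), (841.1318969726562, 42.81604766845703), 89.92112731933594)
[  0 223  20 130 992] [  6.53830645 289.46068548]
((402.00537109375, 836.2451782226562), (359.2071533203125, 52.429012298583984), 8.420647621154785)
[ 420  240   54   40 1275] [446.38823529 259.1372549 ]
((486.68621826171875, -360.8802490234375), (134.32406616210938, 73.69851684570312), 71.73206329345703)
[ 341  291   74   76 2566] [377.15471551 328.37840998]
((297.32537841796875, -167.86737060546875), (102.43943786621094, 183.7548370361328), 44.72221755981445)
[446 295  36  41 712] [463.28651685 314.75842697]
((335.8411560058594, -399.47967529296875), (96.69722747802734, 53.75231170654297), 32.79037857055664)
```

View pics/t_cov.png

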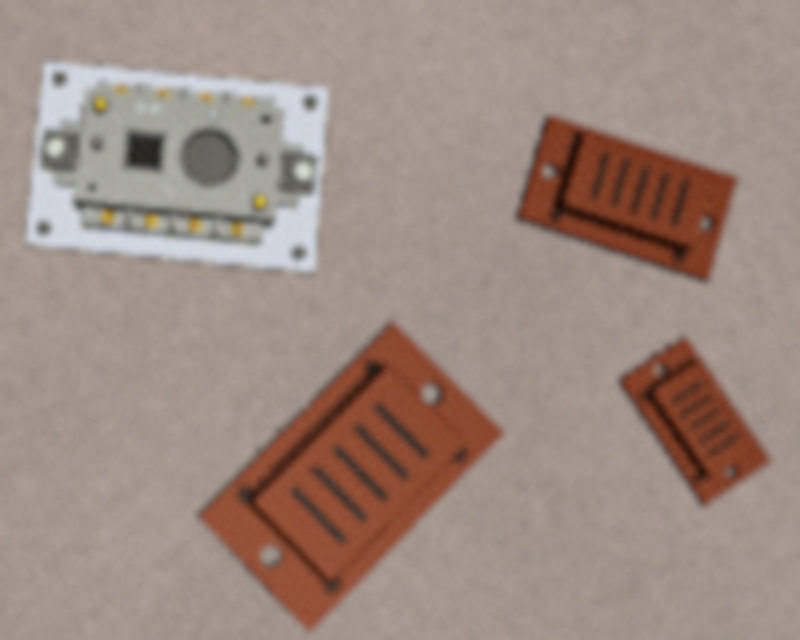

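View pics/t_shelf.png

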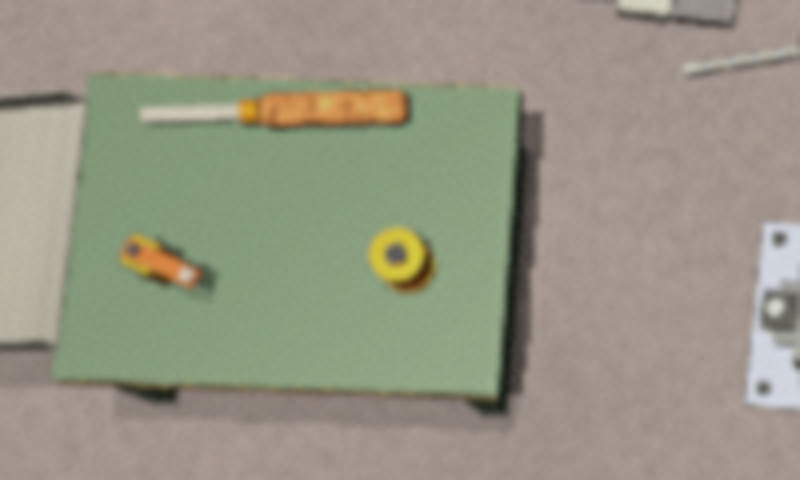

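View pics/s_shelf.png

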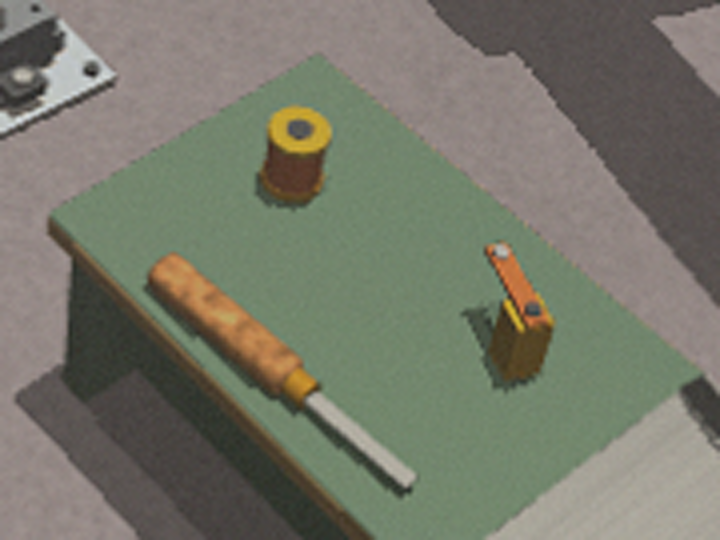

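Look-alikes for the cover (top view):
- (447,258) measures 134x74 mm, which matches 76x136.
- (377,328) measures 184x102 mm, too big.
- (463,314) measures 97x54 mm, too small.

Look-alikes for the bobbin:
- The yellow-flanged one at (209,233) on the shelf is the brass one.
- The black/red spare is at (373,181), and the ones in the crate are at (45,215) and (63,243).

The finger is at (147,236) on the shelf; the orange pieces in the crate and tray are not it. In the close crops, the bobbin and finger are the right ones. The finger's blade points toward -y and slightly -x.

Next I'll move to a look pose above the shelf.

```bash
cat >> h.py <<'E'
def down(yaw): # tool y axis along yaw in world, z down
    y=np.array([np.cos(yaw),np.sin(yaw),0]); z=np.array([0,0,-1.]); x=np.cross(y,z)
    return np.c_[x,y,z]
def plan(tp,yaw,n=None,st=None,vmax=38,wmax=.115):
    st=st or bot.read_state(); R0=R.from_rotvec(st['tcp_rot']).as_matrix(); R1=down(yaw)
    w=R.from_matrix(R0.T@R1).as_rotvec(); d=np.array(tp)-st['tool_pos']
    m=int(np.ceil(max(np.linalg.norm(d)*1000/vmax,np.linalg.norm(w)/wmax,1))); n=n or m
    rows=[]
    for i in range(n):
        Ri=R0@R.from_rotvec(w*i/n).as_matrix(); s=Ri.T@d/n*1000
        rows.append(' '.join(f'{v:.3f}' for v in w/n)+' '+' '.join(f'{v:.1f}' for v in s))
    print(n,'rows'); print('\n'.join(rows))
def show():
    s=bot.read_state(); Rm=R.from_rotvec(s['tcp_rot']).as_matrix()
    print('t',round(s['time'],2),'p',np.round(s['tool_pos']*1000,1),'yaw',round(np.arctan2(Rm[1,1],Rm[0,1]),4),'tilt',np.round(Rm[:2,2],4),'F',np.round(s['wrist_force'],1),'w',round(s['width']*85.4,1),'q',np.round(s['q'],2))
E
python3 -c "
from h import *
show();plan([.53,.30,.38],-.1)"
```

```text
t 0.25 p [212.1 640.4 230.6] yaw 1.251 tilt [-0.0004 -0.0011] F [-0.  -0.4  0.5] w 85.3 q [ 1.21  0.26  1.6  -0.    1.27 -0.04]
13 rows
-0.000 0.000 0.104 -31.4 -17.2 -11.5
-0.000 0.000 0.104 -33.1 -13.8 -11.5
-0.000 0.000 0.104 -34.3 -10.3 -11.5
-0.000 0.000 0.104 -35.2 -6.7 -11.5
-0.000 0.000 0.104 -35.7 -3.0 -11.5
-0.000 0.000 0.104 -35.8 0.7 -11.5
-0.000 0.000 0.104 -35.6 4.4 -11.5
-0.000 0.000 0.104 -34.9 8.1 -11.5
-0.000 0.000 0.104 -33.9 11.7 -11.5
-0.000 0.000 0.104 -32.5 15.1 -11.5
-0.000 0.000 0.104 -30.7 18.4 -11.5
-0.000 0.000 0.104 -28.7 21.5 -11.5
-0.000 0.000 0.104 -26.3 24.4 -11.5
```

>>> {"fn": "servo_tool", "kwargs": {"targets": "0 0 0.104 -31 -17 -20 85; 0 0 0.104 -33 -14 -20 85; 0 0 0.104 -34 -10 -20 85; 0 0 0.104 -35 -7 -15 85; 0 0 0.104 -36 -3 -12 85; 0 0 0.104 -36 1 -12 85; 0 0 0.104 -36 4 -12 85; 0 0 0.104 -35 8 -11 85", "newtons": 40}}

```text
time: 0.92
tool_pos: [0.405, 0.4236, 0.3506]
tcp_rot: [-1.743, -2.613, 0.018]
wrist_force: [0.6, 0.7, 0.2]
width: 0.992
```

>>> {"fn": "servo_tool", "kwargs": {"targets": "0 0 0.104 -34 12 -8 85; 0 0 0.104 -32 15 -8 85; 0 0 0.104 -31 18 -6 85; 0 0 0.104 -29 21 -6 85; 0 0 0.104 -26 24 -6 85; 0 0 0.1 -10 15 0 85; 0 0 0 0 0 0 85; 0 0 0 0 0 0 85"}}

```text
time: 1.58
tool_pos: [0.5453, 0.2617, 0.3916]
tcp_rot: [2.494, 1.899, -0.005]
wrist_force: [0.7, -0.0, -0.1]
width: 0.994
```

```bash
python3 -c "
from h import *
show()
c,s=take('wrist','w1.png')
import pickle; pickle.dump((c,s),open('w1.pkl','wb'))"
```

```text
t 1.58 p [545.3 261.7 391.6] yaw -0.2693 tilt [ 0.0019 -0.0076] F [ 0.7 -0.  -0.1] w 84.9 q [ 0.41  0.08  1.53 -0.01  1.53  0.68]
```

View pics/w1.png

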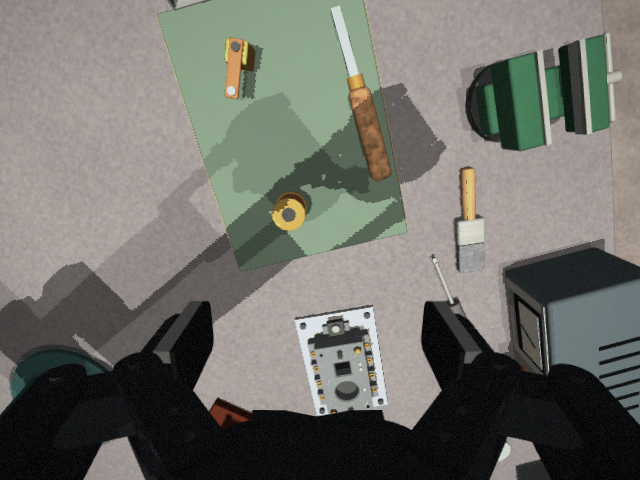

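The wrist view shows the bobbin top at (289,213). On the finger, the blade tip dot is at (231,91) and the foot screw at (236,46). The base is in view at (343,362).

```bash
python3 - <<'E'
from h import *
import pickle
c,s=pickle.load(open('w1.pkl','rb'))
crop(c,'w1f.png',200,20,320,110,6)
crop(c,'w1b.png',240,170,340,250,7)
crop(c,'w1base.png',280,290,400,420,5)
t,_=take('top')
print('bob w',onz(c,[[289,213]],.18,s),'top',onz(t,[[209.25,233.5]],.18))
E
```

```text
bob w [[0.51873362 0.26277561 0.18      ]] top [[0.51541282 0.25859383 0.18      ]]
```

View pics/w1f.png

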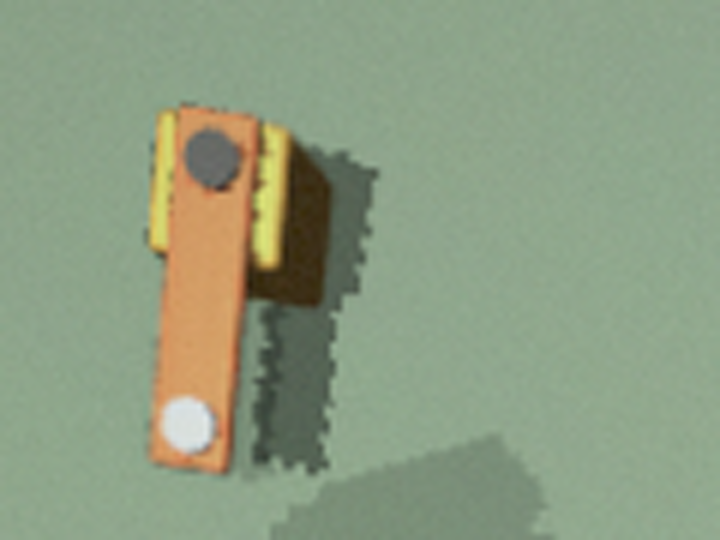

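View pics/w1b.png

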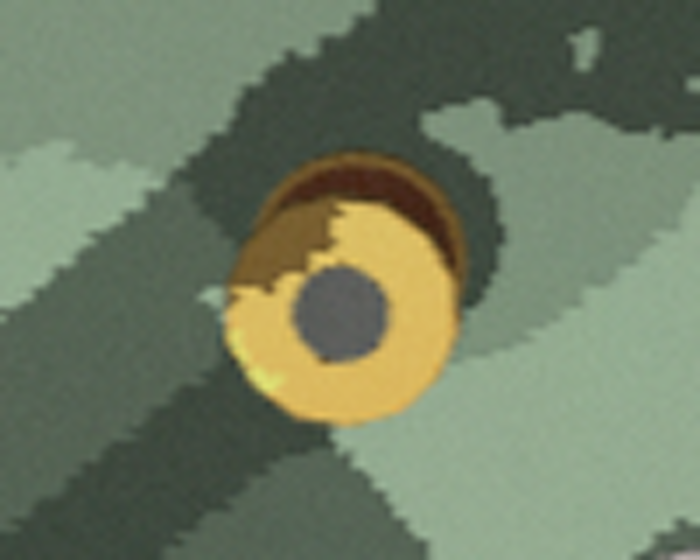

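View pics/w1base.png

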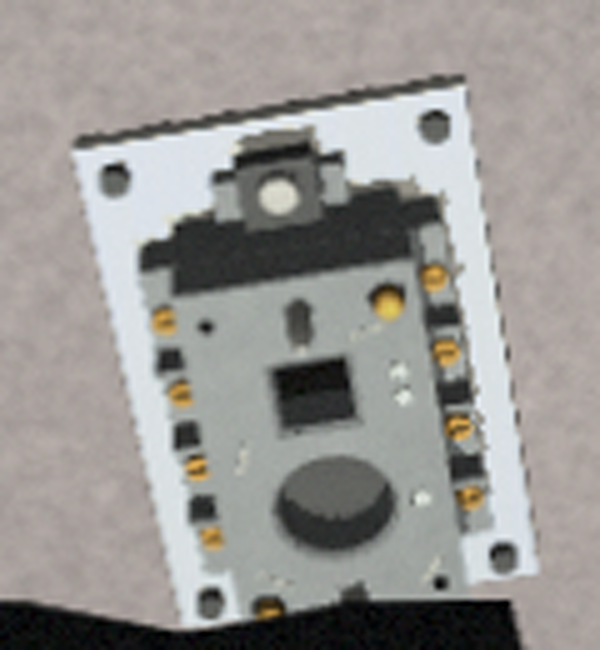

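```bash
python3 -c "
from h import *
plan([.5187,.2615,.26],-.15,5)"
```

```text
5 rows
0.001 0.001 -0.023 -1.4 -5.0 26.2
0.001 0.001 -0.023 -1.3 -5.0 26.2
0.001 0.001 -0.023 -1.2 -5.0 26.2
0.001 0.001 -0.023 -1.2 -5.0 26.2
0.001 0.001 -0.023 -1.1 -5.0 26.2
```

>>> {"fn": "servo_tool", "kwargs": {"targets": "0.001 0.001 -0.023 -1 -5 26 65; 0.001 0.001 -0.023 -1 -5 26 65; 0.001 0.001 -0.023 -1 -5 26 65; 0.001 0.001 -0.023 -1 -5 26 65; 0.001 0.001 -0.023 -1 -5 26 65; 0 0 0 0 0 0 65"}}

```text
time: 2.18
tool_pos: [0.5131, 0.271, 0.2585]
tcp_rot: [-2.357, -2.074, -0.004]
wrist_force: [-2.4, -0.7, -1.1]
width: 0.763
```

```bash
python3 -c "
from h import *
show()
c,s=take('wrist','w2.png')
import pickle; pickle.dump((c,s),open('w2.pkl','wb'))"
```

```text
t 2.18 p [513.1 271.  258.5] yaw -0.1274 tilt [0.0004 0.0033] F [-2.4 -0.7 -1.1] w 65.2 q [0.44 0.07 1.78 0.   1.29 0.57]
```

View pics/w2.png

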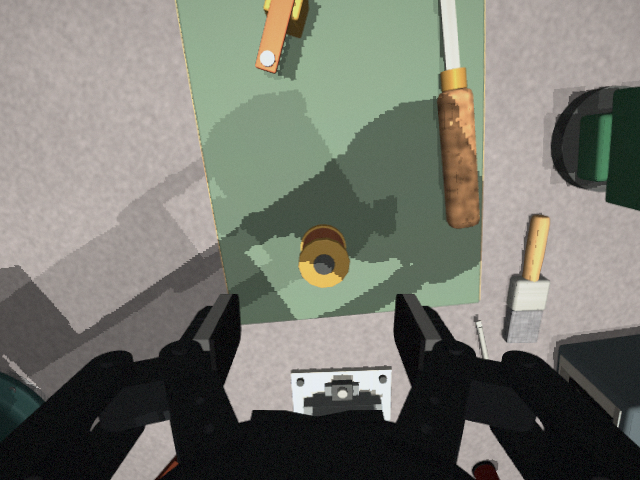

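Bobbin top centre is at (324,264), and the jaws straddle it with the burnisher clear to the right.

```bash
python3 - <<'E'
from h import *
import pickle
c,s=pickle.load(open('w2.pkl','rb'))
im=c['image'];hsv=cv2.cvtColor(im,cv2.COLOR_RGB2HSV)
crop(c,'w2b.png',285,215,365,295,7)
# predicted circle overlay
for z in (.18,):
    p=onz(c,[[324,264]],z,s)[0]; print(p)
    a=np.linspace(0,6.28,60); q=proj(c,p+.017*np.c_[np.cos(a),np.sin(a),0*a],s)
    print(q.min(0),q.max(0))
plan([p[0],p[1],.25],-.15,2)
E
```

```text
[0.51780575 0.26142213 0.18      ]
[297.9324674  239.01821158] [350.06554472 287.97349036]
2 rows
0.001 -0.003 0.011 -4.9 2.3 5.6
0.001 -0.003 0.011 -4.9 2.3 5.7
```

View pics/w2b.png

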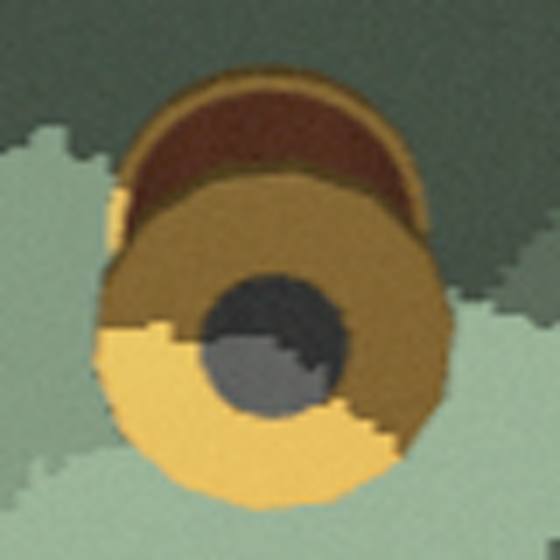

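>>> {"fn": "servo_tool", "kwargs": {"targets": "0.001 -0.003 0.01 -5 2 20 65; 0.001 0 0.01 -5 3 26 65; 0 0 0 0 0 25 65; 0 0 0 0 0 15 65; 0 0 0 0 0 0 65; 0 0 0 0 0 0 65"}}

```text
time: 2.73
tool_pos: [0.5242, 0.2702, 0.187]
tcp_rot: [2.369, 2.057, 0.035]
wrist_force: [-0.5, 0.2, 0.4]
width: 0.759
```

```bash
python3 -c "
from h import *
show();plan([.5178,.2616,.161],-.15,2)"
```

```text
t 2.73 p [524.2 270.2 187. ] yaw -0.1408 tilt [0.0194 0.0115] F [-0.5  0.2  0.4] w 64.8 q [0.43 0.12 1.86 0.   1.14 0.57]
2 rows
0.009 -0.007 0.005 -4.9 -2.8 12.9
0.009 -0.007 0.005 -4.8 -2.7 13.0
```

>>> {"fn": "servo_tool", "kwargs": {"targets": "0.009 -0.007 0.005 -5 -3 6 65; 0.009 -0.007 0 -4 -3 6 65; 0 0 0 0 0 0 65; 0 0 0 0 0 0 65"}}

```text
time: 3.07
tool_pos: [0.5203, 0.2645, 0.1815]
tcp_rot: [2.374, 2.054, 0.013]
wrist_force: [1.3, -0.5, -0.3]
width: 0.766
```

```bash
python3 -c "
from h import *
show();plan([.5178,.2616,.161],-.15,2)"
```

```text
t 3.07 p [520.3 264.5 181.5] yaw -0.1444 tilt [0.0075 0.0036] F [ 1.3 -0.5 -0.3] w 65.4 q [0.43 0.12 1.86 0.   1.15 0.57]
2 rows
0.003 -0.002 0.003 -1.7 -1.1 10.2
0.003 -0.002 0.003 -1.7 -1.0 10.3
```

>>> {"fn": "servo_tool", "kwargs": {"targets": "0.004 -0.003 0.003 -2 -1 10 65; 0.004 -0.003 0.003 -2 -1 10 65; 0 0 0 -1 -1 6 65; 0 0 0 0 0 0 65; 0 0 0 0 0 0 65"}}

```text
time: 3.48
tool_pos: [0.5171, 0.2596, 0.1543]
tcp_rot: [2.383, 2.047, -0.001]
wrist_force: [0.3, -0.7, 1.1]
width: 0.764
```

```bash
python3 -c "
from h import *
show();plan([.5178,.2616,.161],-.15,2)"
```

```text
t 3.48 p [517.1 259.6 154.3] yaw -0.1516 tilt [-0.0001 -0.0006] F [ 0.3 -0.7  1.1] w 65.2 q [ 0.42  0.14  1.89 -0.    1.1   0.57]
2 rows
0.000 0.000 -0.001 1.0 0.2 -3.4
0.000 0.000 -0.001 1.0 0.2 -3.4
```

>>> {"fn": "servo_tool", "kwargs": {"targets": "0 0 0 1 0 -5 65; 0 0 0 1 0 -4 65; 0 0 0 0 0 0 65; 0 0 0 0 0 0 65"}}

```text
time: 3.82
tool_pos: [0.5172, 0.2617, 0.1637]
tcp_rot: [2.383, 2.047, -0.002]
wrist_force: [-0.5, -0.8, -0.9]
width: 0.757
```

```bash
python3 -c "
from h import *
show();plan([.5178,.2616,.161],-.15,2)"
```

```text
t 3.82 p [517.2 261.7 163.7] yaw -0.1517 tilt [-0.0011 -0.001 ] F [-0.5 -0.8 -0.9] w 64.6 q [ 0.43  0.14  1.88 -0.    1.12  0.58]
2 rows
-0.000 0.001 -0.001 -0.0 0.3 1.4
-0.000 0.001 -0.001 -0.0 0.3 1.4
```

>>> {"fn": "servo_tool", "kwargs": {"targets": "0 0 0 0 1 3 65; 0 0 0 0 0 0 65; 0 0 0 0 0 0 30; 0 0 0 0 0 0 30; 0 0 0 0 0 0 30; 0 0 0 0 0 0 30; 0 0 0 0 0 0 30", "newtons": 45}}

```text
time: 4.4
tool_pos: [0.519, 0.2621, 0.1621]
tcp_rot: [2.383, 2.047, 0.001]
wrist_force: [0.5, -0.2, -0.2]
width: 0.369
```

```bash
python3 -c "
from h import *
show()
c,s=take('wrist','w3.png')"
```

```text
t 4.4 p [519.  262.1 162.1] yaw -0.1515 tilt [0.001  0.0001] F [ 0.5 -0.2 -0.2] w 31.6 q [ 0.43  0.14  1.88 -0.    1.12  0.58]
```

View pics/w3.png

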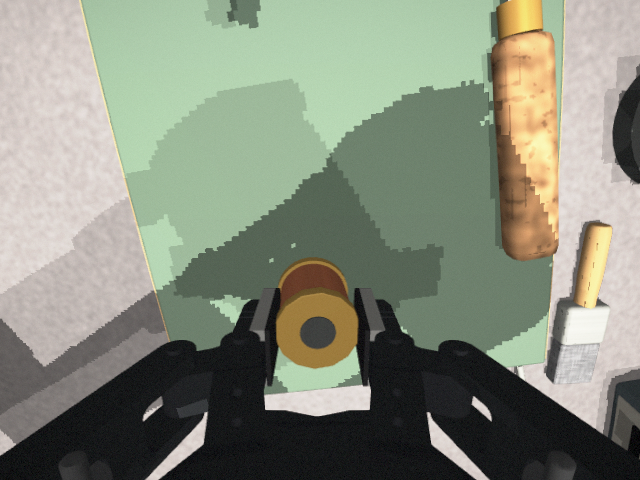

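The pads at (272,330) and (365,330) are close to the flange with a small visible gap. They may still be closing, so I'll squeeze a little longer.

>>> {"fn": "servo_tool", "kwargs": {"targets": "0 0 0 0 0 0 20; 0 0 0 0 0 0 20; 0 0 0 0 0 0 20", "newtons": 45}}

```text
time: 4.7
tool_pos: [0.519, 0.2621, 0.1621]
tcp_rot: [2.383, 2.047, 0.001]
wrist_force: [0.0, -0.5, 1.5]
width: 0.373
```

```bash
python3 -c "
from h import *
show()
c,s=take('wrist')
crop(c,'w4.png',200,240,440,400,3)"
```

```text
t 4.7 p [519.  262.1 162.1] yaw -0.1516 tilt [0.001  0.0002] F [ 0.  -0.5  1.5] w 31.9 q [ 0.42  0.14  1.88 -0.    1.12  0.58]
```

View pics/w4.png

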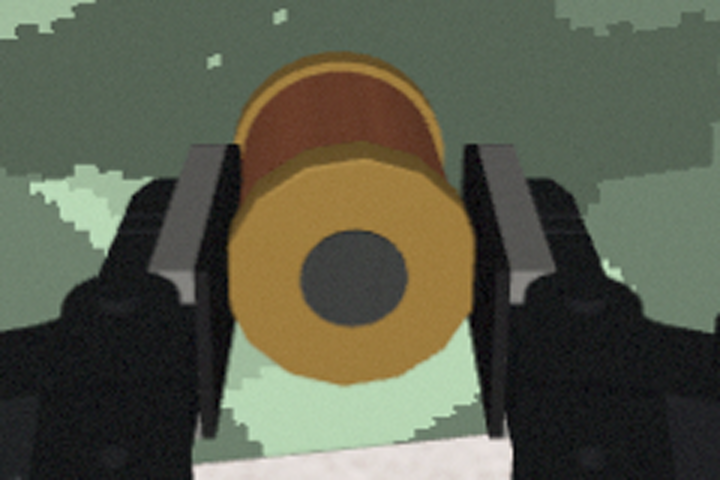

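```bash
python3 -c "
from h import *
plan([.5,.09,.29],-.1)"
```

```text
6 rows
0.000 -0.000 -0.009 -28.8 1.2 -21.3
0.000 -0.000 -0.009 -28.8 1.0 -21.3
0.000 -0.000 -0.009 -28.8 0.7 -21.3
0.000 -0.000 -0.009 -28.9 0.5 -21.3
0.000 -0.000 -0.009 -28.9 0.2 -21.3
0.000 -0.000 -0.009 -28.9 -0.0 -21.3
```

>>> {"fn": "servo_tool", "kwargs": {"targets": "0 0 0 0 0 -10 20; 0 0 0 0 0 -20 20; 0 0 0 0 0 -25 20; 0 0 0 0 0 -25 20; 0 0 0 -15 0 -20 20; 0 0 0.01 -30 -2 -10 20; 0 0 0.01 -35 -4 -5 20; 0 0 0.01 -35 -4 -5 20"}}

```text
time: 5.42
tool_pos: [0.4889, 0.1513, 0.2863]
tcp_rot: [-2.405, -2.018, 0.008]
wrist_force: [-0.8, -0.9, -1.0]
width: 0.373
```

>>> {"fn": "servo_tool", "kwargs": {"targets": "0 0 0.01 -30 -4 -3 20; 0 0 0.01 -20 -3 0 20; 0 0 0 -8 0 0 20; 0 0 0 0 0 0 20; 0 0 0 0 0 0 20"}}

```text
time: 5.83
tool_pos: [0.4698, 0.0883, 0.2947]
tcp_rot: [2.431, 1.986, -0.002]
wrist_force: [-0.7, 0.6, -1.3]
width: 0.37
```

```bash
python3 -c "
from h import *
show()
c,s=take('wrist','w5.png')
import pickle; pickle.dump((c,s),open('w5.pkl','wb'))"
```

```text
t 5.83 p [469.8  88.3 294.7] yaw -0.2008 tilt [ 0.0009 -0.0029] F [-0.7  0.6 -1.3] w 31.6 q [ 0.14 -0.15  1.92 -0.    1.37  0.34]
```

View pics/w5.png

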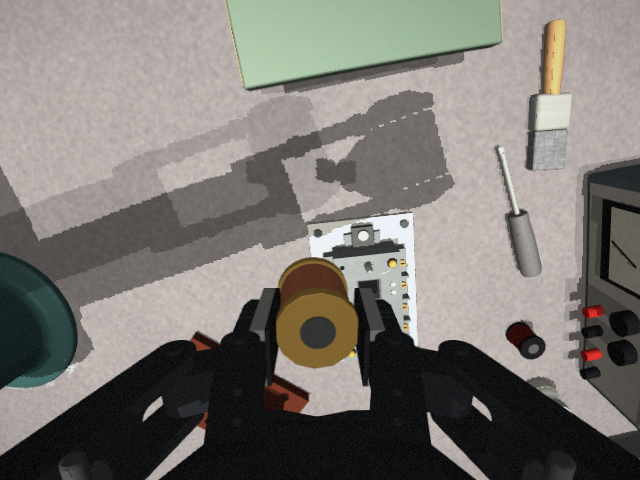

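The bobbin is held and the base is partly hidden behind it. I'll back off in +y to see the whole base.

>>> {"fn": "servo_tool", "kwargs": {"targets": "0 0 0 30 0 0 20; 0 0 0 35 0 0 20; 0 0 0 20 0 0 20; 0 0 0 0 0 0 20; 0 0 0 0 0 0 20; 0 0 0 0 0 0 20"}}

```text
time: 6.38
tool_pos: [0.4883, 0.181, 0.2923]
tcp_rot: [2.427, 1.995, -0.005]
wrist_force: [0.6, -0.2, -0.6]
width: 0.371
```

```bash
python3 -c "
from h import *
show()
c,s=take('wrist','w6.png')
import pickle; pickle.dump((c,s),open('w6.pkl','wb'))
crop(c,'w6b.png',290,120,430,270,5)"
```

```text
t 6.38 p [488.3 181.  292.3] yaw -0.1949 tilt [-0.0022 -0.0022] F [ 0.6 -0.2 -0.6] w 31.7 q [ 0.31 -0.06  1.85 -0.    1.36  0.5 ]
```

View pics/w6b.png

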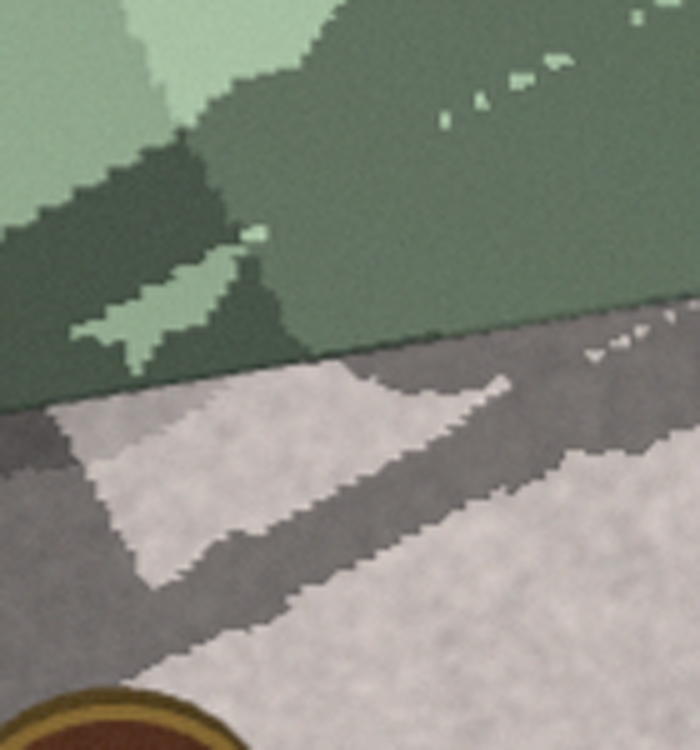

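Wrong direction: image up is +y, so I need to go toward -y.

>>> {"fn": "servo_tool", "kwargs": {"targets": "0 0 0 -25 0 -2 20; 0 0 0 -38 0 -2 20; 0 0 0 -38 2 0 20; 0 0 0 -38 2 0 20; 0 0 0 -35 2 0 20; 0 0 0 -15 0 0 20; 0 0 0 0 0 0 20; 0 0 0 0 0 0 20"}}

```text
time: 7.1
tool_pos: [0.4539, -0.0162, 0.2956]
tcp_rot: [2.427, 1.992, -0.009]
wrist_force: [0.3, 1.0, -2.7]
width: 0.364
```

```bash
python3 -c "
from h import *
show()
c,s=take('wrist','w7.png')
import pickle; pickle.dump((c,s),open('w7.pkl','wb'))
"
```

```text
t 7.1 p [453.9 -16.2 295.6] yaw -0.1962 tilt [-0.0034 -0.0045] F [ 0.3  1.  -2.7] w 31.1 q [-0.09 -0.2   1.96 -0.    1.38  0.11]
```

View pics/w7.png

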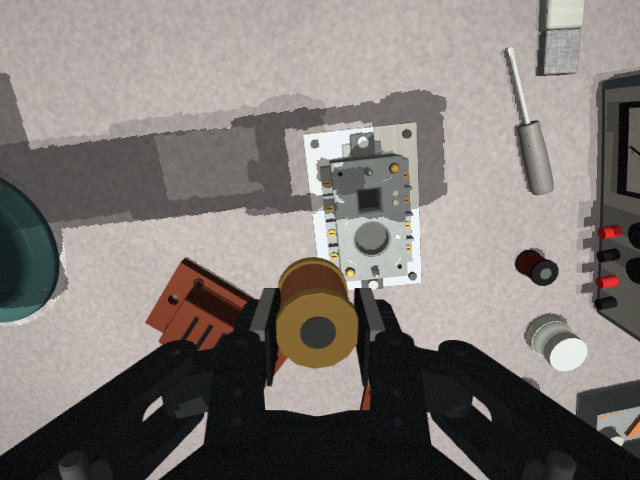

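The whole base is visible now. The square pocket is at (369,199), the round pocket at (372,238), the pins at (394,168) and (350,272), and the dowels near (368,172) and (375,270).

```bash
python3 -c "
from h import *
import pickle
c,s=pickle.load(open('w7.pkl','rb'))
crop(c,'w7a.png',310,145,430,215,6.5)
crop(c,'w7b.png',310,215,430,290,6.5)
"
```

```text
(no output)
```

View pics/w7a.png

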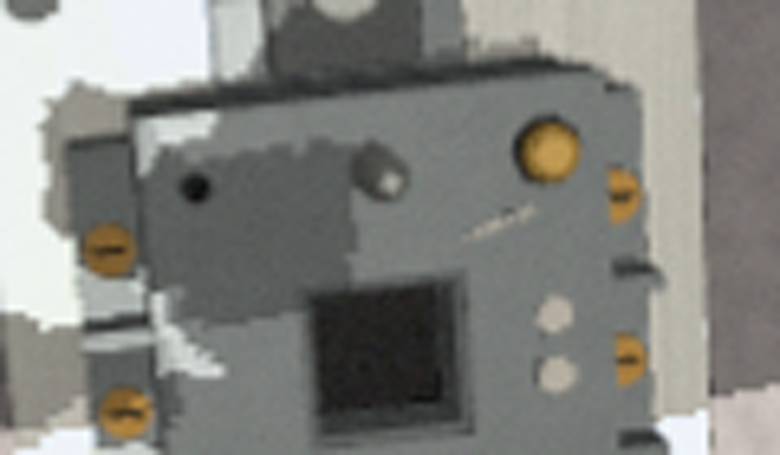

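View pics/w7b.png

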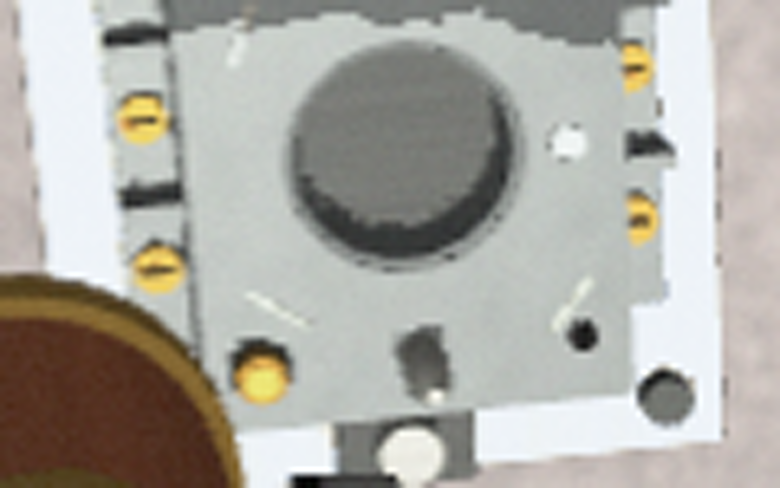

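```bash
cat > fit.py <<'E'
from h import *
from scipy.optimize import least_squares
def fitbase(c,s,uv,P,z=0,verbose=True):
    uv=np.array(uv);P=np.array(P)/1000
    def W(v):
        Rz=R.from_euler('z',v[2]).as_matrix(); return P@Rz.T+[v[0],v[1],v[3] if len(v)>3 else z]
    f=lambda v:(proj(c,W(v),s)-uv).ravel()
    r=least_squares(f,[.5,-.05,-.1]); r4=least_squares(f,[.5,-.05,-.1,0])
    if verbose: print('3dof',np.round(r.x,4),'rms px',np.sqrt(np.mean(r.fun**2)),'4dof',np.round(r4.x,4),np.sqrt(np.mean(r4.fun**2)));print(np.round(r.fun.reshape(-1,2),1).tolist())
    return r.x,r4.x
def bp(v,p): # base point mm -> world
    return R.from_euler('z',v[2]).as_matrix()@(np.array(p)/1000)+[v[0],v[1],0]
E
python3 - <<'E'
from fit import *
import pickle
c,s=pickle.load(open('w7.pkl','rb'))
k=lambda x,y,oy:[(x+.5)/6.5-.5+310,(y+.5)/6.5-.5+oy]
uv=[k(390,182,145),k(551,152,145),k(391,360,145),k(404,153,215),k(264,377,215),k(436,396,215)]
P=[[0,56,72],[28,56,59],[0,24,52],[0,-20,52],[-28,-56,59],[0,-56,72]]
v,v4=fitbase(c,s,uv,P)
for w in (v,v4): print(bp(w,[0,-20,34]),bp(w,[0,24,34]))
c,s=pickle.load(open('w1.pkl','rb'))
k=lambda x,y:[(x+.5)/5-.5+280,(y+.5)/5-.5+290]
v,v4=fitbase(c,s,[k(388,300),k(315,395),k(336,503)],[[28,56,59],[0,24,52],[0,-20,52]])
# top
t,_=take('top')
k=lambda x,y:[(x+.5)/4-.5+290,(y+.5)/4-.5+210]
v,v4=fitbase(t,None,[k(100,103),k(145,152),k(210,157),k(260,201)],[[28,56,59],[0,24,52],[0,-20,52],[-28,-56,59]])
E
```

```text
3dof [ 0.5083 -0.0496 -0.0848] rms px 0.351859429238805 4dof [ 0.5085 -0.0501 -0.085  -0.0019] 0.3114230150250634
[[0.0, -0.4], [0.4, -0.1], [-0.6, -0.2], [0.2, 0.4], [-0.1, 0.7], [0.0, -0.3]]
[ 0.50658454 -0.06953885  0.034     ] [ 0.51030926 -0.02569679  0.034     ]
[ 0.50678294 -0.07003961  0.034     ] [ 0.51051737 -0.02619837  0.034     ]
3dof [ 0.5091 -0.0481 -0.0725] rms px 0.45082598986884836 4dof [ 0.5097 -0.0436 -0.0713  0.006 ] 0.4229085710761501
[[-0.0, 0.7], [-0.2, -0.8], [0.3, 0.0]]
3dof [ 0.5063 -0.0516 -0.083 ] rms px 0.16335316587824975 4dof [ 0.5058 -0.0515 -0.083   0.0024] 0.16174080537791677
[[0.2, 0.2], [-0.2, -0.3], [-0.1, -0.0], [0.1, 0.1]]
```

```bash
python3 - <<'E'
from fit import *
import pickle
c,s=pickle.load(open('w7.pkl','rb'))
crop(c,'w7c.png',260,240,380,380,5)
Rt=R.from_rotvec(s['tcp_rot']).as_matrix()
for uv in ([317.3,330],[318,332]):
    p=onz(c,[uv],s['tool_pos'][2]+.018,s)[0]; print('bob in tool mm',(Rt.T@(p-s['tool_pos']))*1000)
E
```

```text
bob in tool mm [ -0.45600267   1.37103329 -18.00136478]
bob in tool mm [ -1.34777118   1.64586074 -17.99748454]
```

View pics/w7c.png

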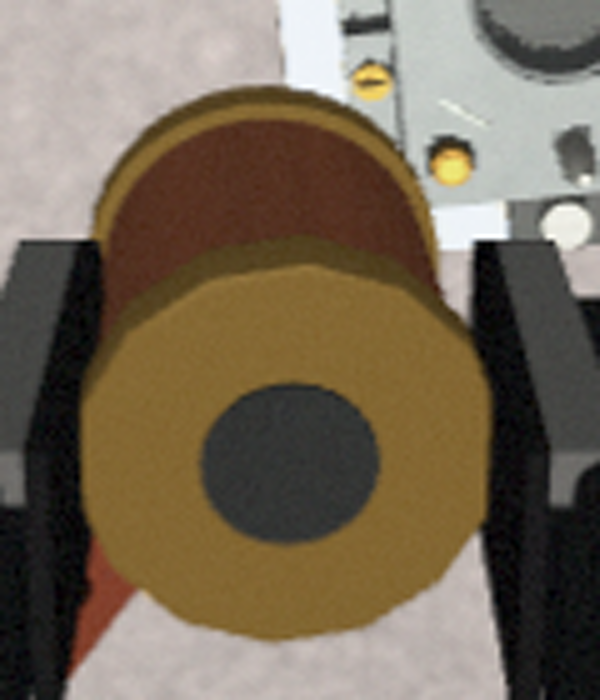

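```bash
python3 -c "
from fit import *
Rt=down(-.085); t=np.array([.5066,-.0695,0])-Rt@np.array([-.0011,.0015,0]); print(t)
plan([t[0],t[1],.13],-.085,6)"
```

```text
[ 0.5051988  -0.06827662  0.        ]
6 rows
-0.000 0.001 -0.018 -6.9 10.1 27.6
-0.000 0.001 -0.018 -7.1 10.0 27.6
-0.000 0.001 -0.018 -7.3 9.8 27.6
-0.000 0.001 -0.018 -7.5 9.7 27.6
-0.000 0.001 -0.018 -7.7 9.5 27.6
-0.000 0.001 -0.018 -7.9 9.4 27.6
```

>>> {"fn": "servo_tool", "kwargs": {"targets": "0 0.001 -0.018 -7 10 26 20; 0 0.001 -0.018 -7 10 27 20; 0 0.001 -0.018 -7 10 27 20; 0 0.001 -0.018 -8 10 27 20; 0 0.001 -0.018 -8 10 24 20; 0 0.001 -0.018 -8 9 15 20; 0 0 0 0 0 0 20; 0 0 0 0 0 0 20"}}

```text
time: 7.87
tool_pos: [0.5135, -0.0594, 0.1472]
tcp_rot: [-2.294, -2.145, -0.014]
wrist_force: [0.2, -1.0, -1.4]
width: 0.369
```

```bash
python3 -c "
from h import *
show();plan([.5052,-.0683,.11],-.085,2)"
```

```text
t 7.87 p [513.5 -59.4 147.2] yaw -0.0672 tilt [0.0059 0.0065] F [ 0.2 -1.  -1.4] w 31.5 q [-0.17  0.03  2.03  0.01  1.07 -0.11]
2 rows
0.003 -0.003 0.009 -4.9 -4.0 18.5
0.003 -0.003 0.009 -4.8 -3.9 18.6
```

>>> {"fn": "servo_tool", "kwargs": {"targets": "0.003 -0.003 0.009 -6 -5 12 20; 0.003 -0.003 0.009 -5 -4 12 20; 0 0 0 0 0 0 20; 0 0 0 0 0 0 20; 0 0 0 0 0 0 20"}}

```text
time: 8.28
tool_pos: [0.5036, -0.0673, 0.1233]
tcp_rot: [2.312, 2.126, 0.002]
wrist_force: [-0.2, 0.2, -1.3]
width: 0.37
```

```bash
python3 -c "
from h import *
show();plan([.5052,-.0683,.11],-.085,2)"
```

```text
t 8.28 p [503.6 -67.3 123.3] yaw -0.0839 tilt [0.0015 0.0007] F [-0.2  0.2 -1.3] w 31.6 q [-0.18  0.04  2.07  0.    1.03 -0.1 ]
2 rows
0.001 -0.000 0.001 -0.4 0.8 6.7
0.001 -0.000 0.001 -0.4 0.8 6.7
```

>>> {"fn": "servo_tool", "kwargs": {"targets": "0.001 0 0 -1 1 10 20; 0 0 0 0 1 14 20; 0 0 0 0 0 10 20; 0 0 0 0 0 3 20; 0 0 0 0 0 0 20; 0 0 0 0 0 0 20"}}

```text
time: 8.78
tool_pos: [0.5082, -0.0689, 0.0867]
tcp_rot: [2.309, 2.122, 0.008]
wrist_force: [-0.7, 1.3, -2.1]
width: 0.369
```

```bash
python3 -c "
from h import *
show();plan([.5052,-.0683,.076],-.085,2)
c,s=take('wrist')
crop(c,'w8.png',240,200,400,340,5)
import pickle; pickle.dump((c,s),open('w8.pkl','wb'))
c,s=take('scene');crop(c,'s8.png',240,180,400,300,5)
"
```

```text
t 8.78 p [508.2 -68.9  86.7] yaw -0.0842 tilt [ 0.0073 -0.0003] F [-0.7  1.3 -2.1] w 31.5 q [-0.18  0.09  2.09  0.    0.95 -0.1 ]
2 rows
0.004 -0.000 0.000 0.2 -1.6 5.3
0.004 -0.000 0.000 0.2 -1.5 5.4
```

View pics/w8.png

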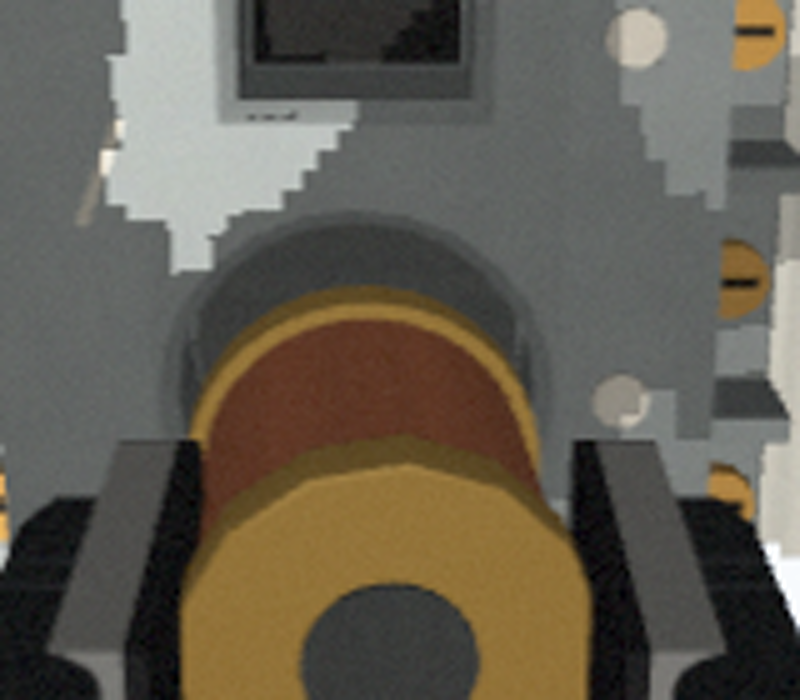

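View pics/s8.png

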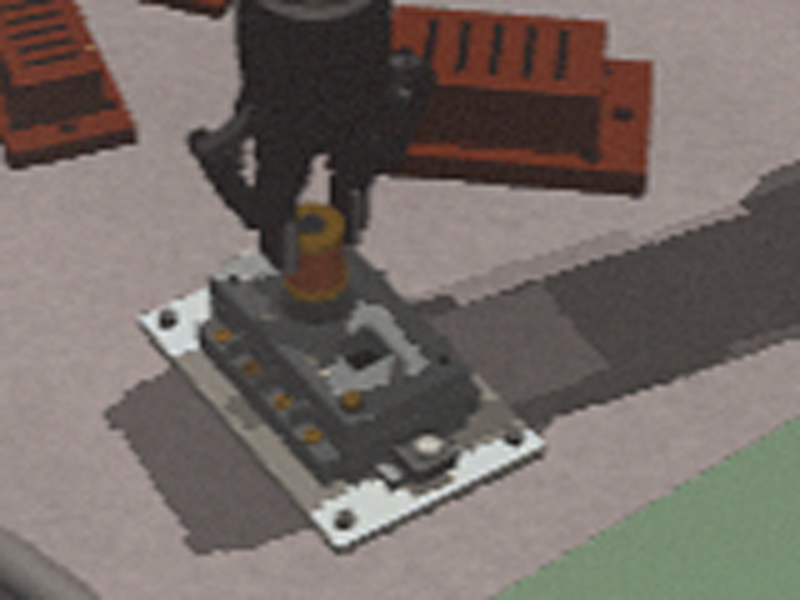

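```bash
python3 - <<'E'
from fit import *
import pickle
c,s=pickle.load(open('w8.pkl','rb'))
im=np.ascontiguousarray(c['image'][:,:,::-1])
v=[.5083,-.0496,-.0848]
big=cv2.resize(im[200:340,240:400],None,fx=5,fy=5,interpolation=cv2.INTER_CUBIC)
a=np.linspace(0,2*np.pi,200)
def circ(p,r,col):
    q=proj(c,p+r*np.c_[np.cos(a),np.sin(a),0*a],s); q=(q-[240,200]+.5)*5-.5
    cv2.polylines(big,[np.round(q).astype(int)],True,col,1)
circ(bp(v,[0,-20,52]),.019,(0,0,255))
Rt=R.from_rotvec(s['tcp_rot']).as_matrix()
b=lambda z:s['tool_pos']+Rt@np.array([-.0011,.0015,z])
circ(b(.022),.017,(255,0,0)); circ(b(.017),.017,(255,0,0)); circ(b(-.018),.017,(0,255,0))
cv2.imwrite('pics/w8o.png',big)
E
```

```text
(no output)
```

View pics/w8o.png

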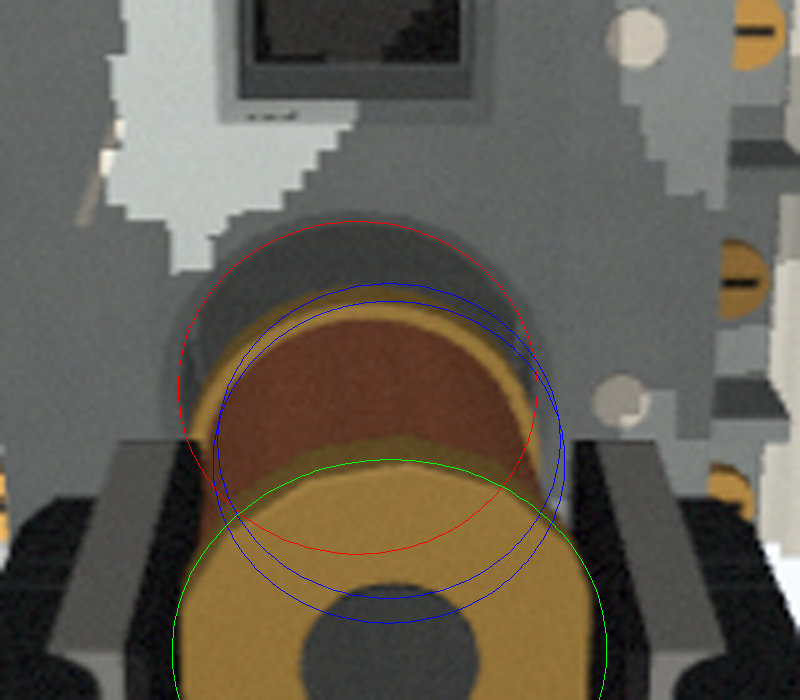

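The red overlay (pocket) fits the picture. The bobbin's lower flange sits about 2 mm to the left of the model, so it leans slightly in the grip. I'll aim with the lower flange and go down in steps.

>>> {"fn": "servo_tool", "kwargs": {"targets": "0.003 0 0 1 -1 7 20; 0.003 0 0 0 0 7 20; 0 0 0 0 0 4 20; 0 0 0 0 0 0 20; 0 0 0 0 0 0 20"}}

```text
time: 9.3
tool_pos: [0.5088, -0.0681, 0.0692]
tcp_rot: [2.31, 2.124, 0.004]
wrist_force: [-0.0, 0.6, -2.1]
width: 0.365
```

```bash
python3 -c "
from h import *
show();plan([.5075,-.068,.058],-.085,2)
c,s=take('wrist')
crop(c,'w9.png',240,200,400,340,5)
"
```

```text
t 9.3 p [508.8 -68.1  69.2] yaw -0.0841 tilt [ 0.0041 -0.0007] F [-0.   0.6 -2.1] w 31.2 q [-0.18  0.12  2.1   0.    0.92 -0.1 ]
2 rows
0.002 0.000 0.000 0.0 -0.7 5.6
0.002 0.000 0.000 0.0 -0.7 5.6
```

View pics/w9.png

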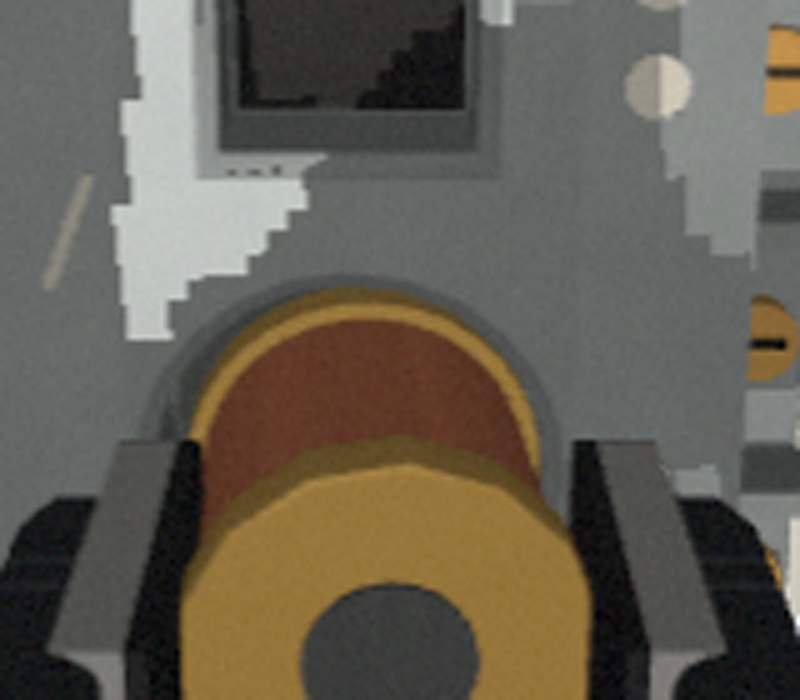

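It is entering the pocket freely. The gap on the right is about 1.3 mm smaller, so I'll shift left while lowering.

>>> {"fn": "servo_tool", "kwargs": {"targets": "0.002 0 0 0 -2 4 20; 0 0 0 0 0 4 20; 0 0 0 0 0 3 20; 0 0 0 0 0 0 20; 0 0 0 0 0 0 20"}}

```text
time: 9.77
tool_pos: [0.5068, -0.0678, 0.0569]
tcp_rot: [2.312, 2.125, 0.002]
wrist_force: [0.4, 0.2, -1.5]
width: 0.37
```

```bash
python3 -c "
from h import *
show()
c,s=take('wrist')
crop(c,'w10.png',240,200,400,340,5)
"
```

```text
t 9.77 p [506.8 -67.8  56.9] yaw -0.0841 tilt [ 0.0023 -0.0004] F [ 0.4  0.2 -1.5] w 31.6 q [-0.18  0.13  2.11  0.    0.89 -0.1 ]
```

View pics/w10.png

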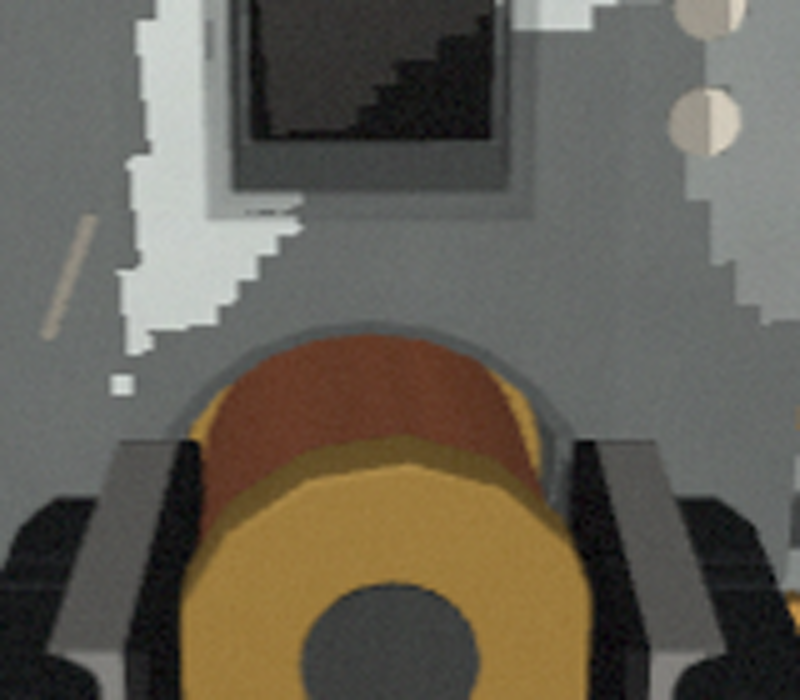

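The bobbin is in the pocket to within about 1 mm of the floor. Releasing.

>>> {"fn": "servo_tool", "kwargs": {"targets": "0 0 0 0 0 0 45; 0 0 0 0 0 0 60; 0 0 0 0 0 0 60; 0 0 0 0 0 -10 60; 0 0 0 0 0 -25 60; 0 0 0 0 0 -35 60; 0 0 0 0 0 -35 60; 0 0 0 0 0 -35 60"}}

```text
time: 10.48
tool_pos: [0.5003, -0.0667, 0.196]
tcp_rot: [-2.304, -2.118, 0.014]
wrist_force: [0.5, 0.1, -0.8]
width: 0.702
```

```bash
python3 -c "
from fit import *
show()
c,s=take('wrist','w11.png')
import pickle
c,s=pickle.load(open('w2.pkl','rb'))
c1,s1=pickle.load(open('w1.pkl','rb'))
k=lambda x,y:[(x+.5)/6-.5+200,(y+.5)/6-.5+20]
p=onz(c1,[k(212,158),k(188,424)],.186,s1);print(p)
d=p[1]-p[0];print(np.linalg.norm(d),np.arctan2(-d[1],-d[0])-np.pi/2)
t,_=take('top');k=lambda x,y:[(x+.5)/4-.5+110,(y+.5)/4-.5+170]
print(onz(t,[k(134,250),k(187,273)],.186))
"
```

```text
t 10.48 p [500.3 -66.7 196. ] yaw -0.0842 tilt [-0.0146  0.0028] F [ 0.5  0.1 -0.8] w 59.9 q [-0.18 -0.02  1.99  0.    1.19 -0.1 ]
[[0.5166492  0.42052383 0.186     ]
 [0.50144584 0.38664067 0.186     ]]
0.03713772642534004 -0.4217720235326441
[[0.51585732 0.41863229 0.186     ]
 [0.50190752 0.38513859 0.186     ]]
```

View pics/w11.png

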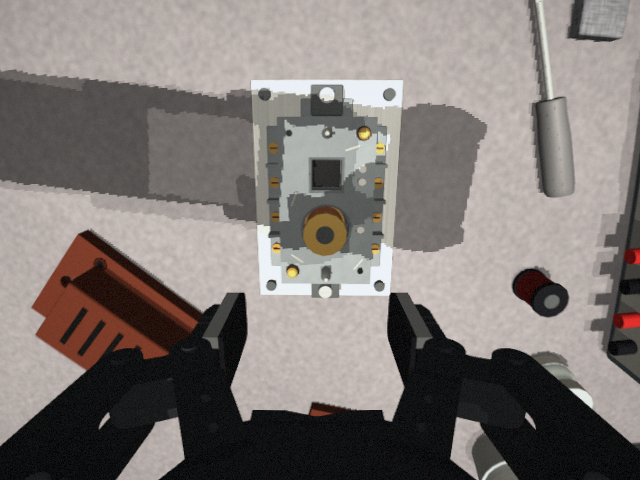

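The bobbin is upright in its pocket at (325,234). Next I'll go above the finger.

```bash
python3 -c "
from fit import *
plan([.514,.415,.28],-.42,13)"
```

```text
13 rows
0.000 -0.000 0.026 37.1 -2.5 -5.9
0.000 -0.000 0.026 37.0 -3.5 -5.9
0.000 -0.000 0.026 36.9 -4.4 -5.9
0.000 -0.000 0.026 36.7 -5.4 -5.9
0.000 -0.000 0.026 36.6 -6.3 -5.9
0.000 -0.000 0.026 36.4 -7.3 -5.9
0.000 -0.000 0.026 36.2 -8.2 -5.9
0.000 -0.000 0.026 36.0 -9.1 -5.9
0.000 -0.000 0.026 35.7 -10.1 -5.9
0.000 -0.000 0.026 35.5 -11.0 -5.9
0.000 -0.000 0.026 35.2 -11.9 -5.9
0.000 -0.000 0.026 34.9 -12.8 -5.9
0.000 -0.000 0.026 34.5 -13.7 -5.9
```

>>> {"fn": "servo_tool", "kwargs": {"targets": "0 0 0.026 20 -2 -25 65; 0 0 0.026 37 -3 -25 65; 0 0 0.026 38 -4 -20 65; 0 0 0.026 38 -5 -10 65; 0 0 0.026 38 -6 -5 65; 0 0 0.026 38 -7 0 65; 0 0 0.026 37 -8 0 65; 0 0 0.026 37 -9 0 65"}}

```text
time: 11.25
tool_pos: [0.518, 0.2225, 0.3014]
tcp_rot: [2.535, 1.839, 0.023]
wrist_force: [0.3, -0.3, 0.4]
width: 0.759
```

>>> {"fn": "servo_tool", "kwargs": {"targets": "0 0 0.026 36 -10 0 65; 0 0 0.026 36 -11 0 65; 0 0 0.026 36 -12 0 65; 0 0 0.026 36 -13 0 65; 0 0 0.026 30 -13 0 65; 0 0 0.02 10 -5 0 65; 0 0 0 0 0 0 65; 0 0 0 0 0 0 65"}}

```text
time: 11.92
tool_pos: [0.5215, 0.4364, 0.3042]
tcp_rot: [2.667, 1.647, 0.033]
wrist_force: [0.2, -0.3, 0.9]
width: 0.761
```

```bash
python3 -c "
from h import *
show()
c,s=take('wrist','w12.png')
import pickle; pickle.dump((c,s),open('w12.pkl','wb'))"
```

```text
t 11.92 p [521.5 436.4 304.2] yaw -0.4642 tilt [0.0213 0.0051] F [ 0.2 -0.3  0.9] w 65.0 q [ 0.66  0.23  1.52 -0.01  1.38  1.13]
```

View pics/w12.png

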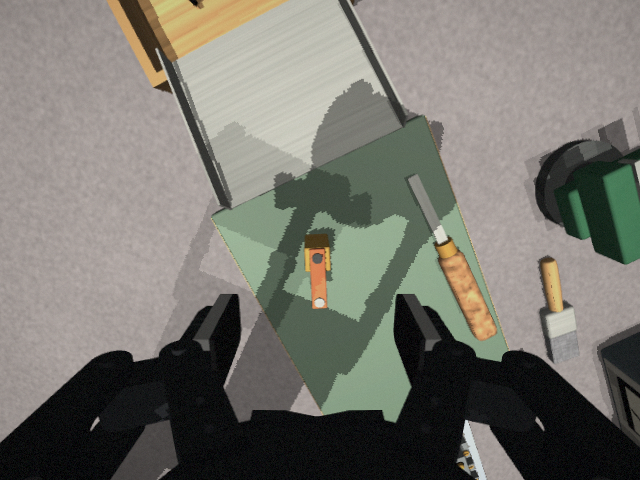

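```bash
python3 -c "
from h import *
import pickle
c,s=pickle.load(open('w12.pkl','rb'))
crop(c,'w12f.png',290,225,350,315,6.5)"
```

```text
(no output)
```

View pics/w12f.png

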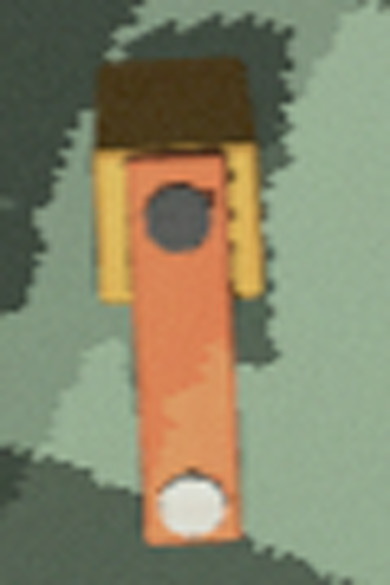

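```bash
python3 - <<'E'
from fit import *
import pickle
c,s=pickle.load(open('w12.pkl','rb'))
k=lambda x,y:[(x+.5)/6.5-.5+290,(y+.5)/6.5-.5+225]
uv=[k(128,157),k(225,153),k(145,545),k(241,541),k(97,150),k(258,145),k(102,302),k(262,297)]
P=[[-6,10,46],[6,10,46],[-6,-40,46],[6,-40,46],[-10,10,42],[10,10,42],[-10,-10,42],[10,-10,42]]
fitbase(c,s,uv,P,z=.14)
E
```

```text
3dof [ 0.5158  0.4176 -0.4263] rms px 0.40795703083376145 4dof [ 0.5154  0.4165 -0.4263  0.137 ] 0.3482210525188623
[[-0.3, -0.0], [0.5, -0.1], [-0.2, 0.0], [0.0, 0.0], [-0.7, -0.3], [0.5, -0.6], [-0.3, 0.7], [0.6, 0.4]]
```

```bash
python3 -c "
from h import *
plan([.5152,.4176,.21],-.426,4)"
```

```text
4 rows
0.004 -0.003 -0.010 -5.1 0.2 23.5
0.004 -0.003 -0.010 -5.1 0.3 23.5
0.004 -0.003 -0.010 -5.0 0.3 23.5
0.004 -0.003 -0.010 -4.9 0.4 23.5
```

>>> {"fn": "servo_tool", "kwargs": {"targets": "0.005 -0.003 -0.01 -5 0 23 65; 0.005 -0.003 -0.01 -5 0 23 65; 0.005 -0.003 -0.01 -5 0 23 65; 0.005 -0.003 -0.01 -5 0 15 65; 0 0 0 0 0 0 65; 0 0 0 0 0 0 65"}}

```text
time: 12.47
tool_pos: [0.5163, 0.41, 0.2216]
tcp_rot: [-2.64, -1.699, -0.007]
wrist_force: [1.4, 0.1, 0.4]
width: 0.756
```

```bash
python3 -c "
from h import *
show();plan([.5152,.4176,.161],-.426,4)"
```

```text
t 12.47 p [516.3 410.  221.6] yaw -0.4274 tilt [0.0024 0.0043] F [1.4 0.1 0.4] w 64.6 q [0.63 0.24 1.65 0.   1.25 1.06]
4 rows
0.000 -0.001 -0.000 1.5 -1.0 15.2
0.000 -0.001 -0.000 1.6 -1.0 15.2
0.000 -0.001 -0.000 1.6 -1.0 15.2
0.000 -0.001 -0.000 1.6 -1.0 15.2
```

>>> {"fn": "servo_tool", "kwargs": {"targets": "0 -0.001 0 3 -2 8 65; 0 -0.001 0 3 -1 10 65; 0 0 0 2 0 5 65; 0 0 0 0 0 0 65; 0 0 0 0 0 0 65"}}

```text
time: 12.88
tool_pos: [0.5197, 0.42, 0.2014]
tcp_rot: [-2.642, -1.696, -0.016]
wrist_force: [-0.1, 0.1, 1.3]
width: 0.757
```

```bash
python3 -c "
from h import *
show();plan([.5152,.4176,.161],-.426,4)
c,s=take('wrist')
crop(c,'w13.png',220,220,420,380,4)"
```

```text
t 12.88 p [519.7 420.  201.4] yaw -0.4294 tilt [0.0075 0.0067] F [-0.1  0.1  1.3] w 64.6 q [0.64 0.26 1.66 0.   1.21 1.07]
4 rows
0.001 -0.002 -0.001 -1.1 -0.8 10.1
0.001 -0.002 -0.001 -1.1 -0.8 10.1
0.001 -0.002 -0.001 -1.1 -0.8 10.1
0.001 -0.002 -0.001 -1.0 -0.8 10.1
```

View pics/w13.png

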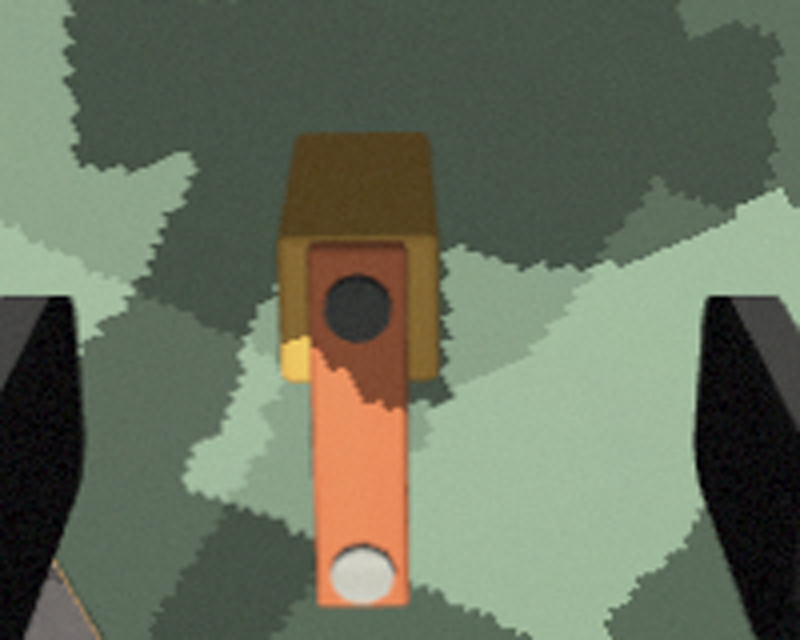

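>>> {"fn": "servo_tool", "kwargs": {"targets": "0.002 -0.003 0 -2 -2 12 65; 0.002 -0.003 0 -2 -2 14 65; 0.002 -0.003 0 -1 -1 10 65; 0 0 0 0 0 2 65; 0 0 0 0 0 0 65; 0 0 0 0 0 0 65"}}

```text
time: 13.43
tool_pos: [0.512, 0.4179, 0.1591]
tcp_rot: [-2.641, -1.698, 0.004]
wrist_force: [0.2, 0.0, -1.0]
width: 0.761
```

```bash
python3 -c "
from h import *
show();plan([.5152,.4176,.161],-.426,2)"
```

```text
t 13.43 p [512.  417.9 159.1] yaw -0.4283 tilt [-0.0031  0.0001] F [ 0.2  0.  -1. ] w 65.0 q [0.65 0.29 1.71 0.   1.15 1.07]
2 rows
-0.001 0.001 -0.001 0.5 1.5 -0.9
-0.001 0.001 -0.001 0.5 1.5 -0.9
```

>>> {"fn": "servo_tool", "kwargs": {"targets": "-0.001 0.001 0 1 3 -2 65; 0 0 0 0 0 0 65; 0 0 0 0 0 0 45; 0 0 0 0 0 0 45; 0 0 0 0 0 0 45"}}

```text
time: 13.85
tool_pos: [0.5164, 0.418, 0.1625]
tcp_rot: [-2.642, -1.697, -0.002]
wrist_force: [1.0, -0.6, -0.2]
width: 0.526
```

```bash
python3 -c "
from h import *
show();plan([.5152,.4176,.161],-.426,2)
c,s=take('wrist')
crop(c,'w14.png',220,240,420,400,4)"
```

```text
t 13.85 p [516.4 418.  162.5] yaw -0.4286 tilt [0.0001 0.0019] F [ 1.  -0.6 -0.2] w 44.9 q [0.64 0.29 1.7  0.   1.15 1.07]
2 rows
-0.000 -0.001 -0.001 -0.4 -0.5 0.8
-0.000 -0.001 -0.001 -0.4 -0.5 0.8
```

View pics/w14.png

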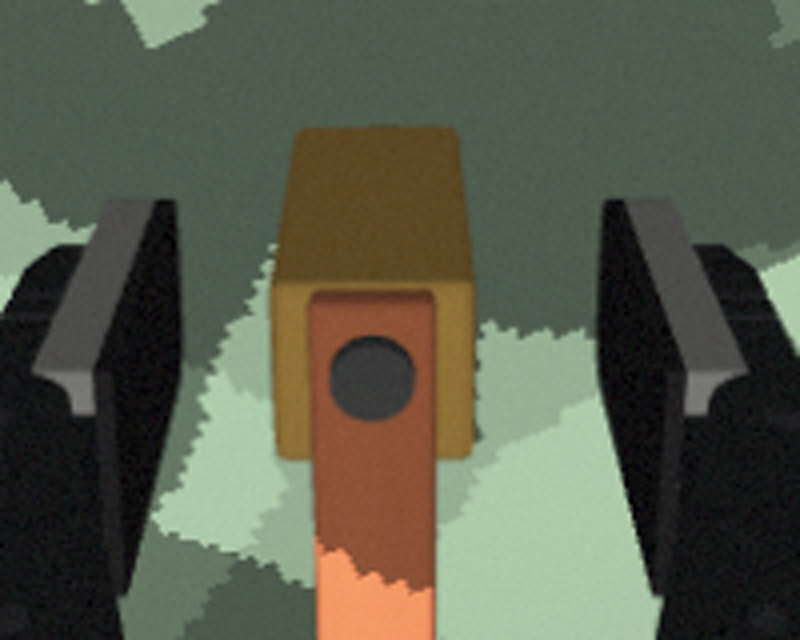

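The jaws are centred at x≈390 in the crop and the foot at 373, about 1.5 mm off, so I'll nudge and close.

>>> {"fn": "servo_tool", "kwargs": {"targets": "0 0 0 0 -2 1 45; 0 0 0 0 0 0 45; 0 0 0 0 0 0 25; 0 0 0 0 0 0 10; 0 0 0 0 0 0 10; 0 0 0 0 0 0 10; 0 0 0 0 0 0 10", "newtons": 45}}

```text
time: 14.48
tool_pos: [0.5148, 0.4193, 0.1625]
tcp_rot: [-2.641, -1.698, -0.005]
wrist_force: [-0.0, 0.3, -0.3]
width: 0.218
```

```bash
python3 -c "
from h import *
show()
c,s=take('wrist')
import pickle; pickle.dump((c,s),open('w15.pkl','wb'))
crop(c,'w15.png',220,240,420,400,4)"
```

```text
t 14.48 p [514.8 419.3 162.5] yaw -0.4284 tilt [0.0016 0.003 ] F [-0.   0.3 -0.3] w 18.6 q [0.65 0.29 1.7  0.   1.15 1.07]
```

View pics/w15.png

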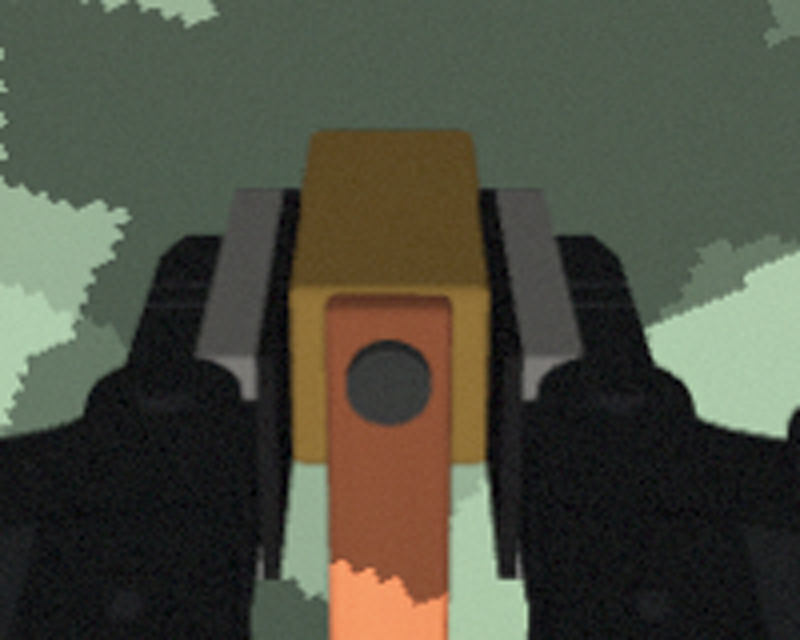

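```bash
python3 - <<'E'
from fit import *
import pickle
c,s=pickle.load(open('w15.pkl','rb'))
k=lambda x,y:[(x+.5)/4-.5+220,(y+.5)/4-.5+240]
uv=[k(290,288),k(490,288),k(292,462),k(488,462),k(328,296),k(450,296),k(312,133),k(472,133)]
P=[[-10,10,42],[10,10,42],[-10,-10,42],[10,-10,42],[-6,10,46],[6,10,46],[-10,10,0],[10,10,0]]
v,v4=fitbase(c,s,uv,P,z=.14)
Rt=down(-.4284)
for w in (v,v4): print('finger origin in tool mm',Rt.T@(np.array([w[0],w[1],0])-s['tool_pos']*[1,1,0])*1000, 'dyaw',w[2]+.4284)
plan([.49,.02,.25],-.085,12)
E
```

```text
3dof [ 0.5153  0.4178 -0.4286] rms px 1.4656700503106834 4dof [ 0.514   0.4149 -0.4286  0.1341] 0.9775373671148716
[[-1.3, -0.9], [1.4, -0.9], [-0.7, 0.9], [0.7, 0.9], [-0.7, 2.2], [1.3, 2.2], [-0.9, -2.6], [-0.1, -2.6]]
finger origin in tool mm [-1.10516996  1.14023931  0.        ] dyaw -0.00021776944824974942
finger origin in tool mm [-4.29041563  1.14887175  0.        ] dyaw -0.00022821904952829986
12 rows
0.000 -0.000 -0.029 -31.1 11.9 -7.4
0.000 -0.000 -0.029 -31.4 11.1 -7.4
0.000 -0.000 -0.029 -31.7 10.1 -7.4
0.000 -0.000 -0.029 -32.0 9.2 -7.4
0.000 -0.000 -0.029 -32.3 8.3 -7.4
0.000 -0.000 -0.029 -32.5 7.4 -7.3
0.000 -0.000 -0.029 -32.7 6.5 -7.3
0.000 -0.000 -0.029 -32.9 5.5 -7.3
0.000 -0.000 -0.029 -33.0 4.6 -7.3
0.000 -0.000 -0.029 -33.1 3.6 -7.3
0.000 -0.000 -0.029 -33.2 2.7 -7.3
0.000 -0.000 -0.029 -33.3 1.7 -7.3
```

>>> {"fn": "servo_tool", "kwargs": {"targets": "0 0 0 0 0 -10 10; 0 0 0 0 0 -20 10; 0 0 0 0 0 -30 10; 0 0 -0.02 -15 6 -25 10; 0 0 -0.03 -30 12 -12 10; 0 0 -0.03 -36 12 -6 10; 0 0 -0.03 -36 11 0 10; 0 0 -0.03 -37 10 0 10"}}

```text
time: 15.2
tool_pos: [0.5058, 0.2582, 0.2712]
tcp_rot: [-2.501, -1.898, -0.002]
wrist_force: [0.3, -0.7, -1.4]
width: 0.221
```

>>> {"fn": "servo_tool", "kwargs": {"targets": "0 0 -0.03 -37 9 0 10; 0 0 -0.03 -37 8 0 10; 0 0 -0.03 -37 7 0 10; 0 0 -0.03 -37 6 0 10; 0 0 -0.03 -37 4 0 10; 0 0 -0.03 -30 3 0 10; 0 0 -0.02 -15 0 0 10; 0 0 0 0 0 0 10"}}

```text
time: 15.87
tool_pos: [0.4957, 0.0081, 0.278]
tcp_rot: [2.288, 2.145, 0.009]
wrist_force: [0.8, 0.1, -0.2]
width: 0.225
```

```bash
python3 -c "
from h import *
show();plan([.5092,-.0245,.13],-.085)
c,s=take('wrist','w16.png')"
```

```text
t 15.87 p [495.7   8.1 278. ] yaw -0.0646 tilt [0.0078 0.0001] F [ 0.8  0.1 -0.2] w 19.2 q [-0.03 -0.11  1.92  0.    1.32  0.03]
5 rows
0.002 -0.000 0.004 -6.3 2.9 29.6
0.002 -0.000 0.004 -6.3 3.0 29.6
0.002 -0.000 0.004 -6.3 3.0 29.6
0.002 -0.000 0.004 -6.3 3.1 29.6
0.002 -0.000 0.004 -6.3 3.2 29.6
```

View pics/w16.png

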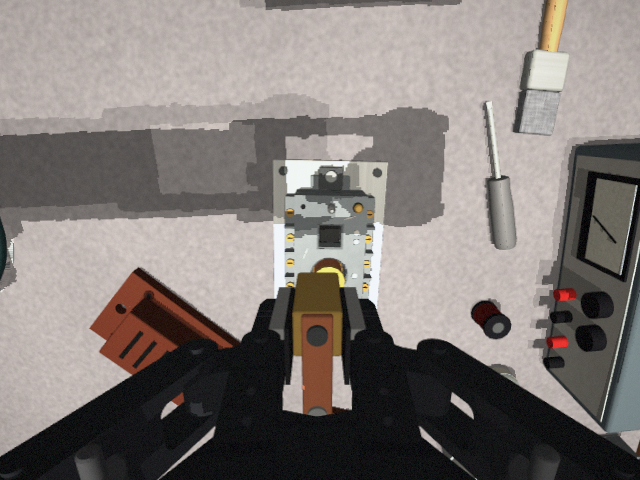

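The finger is held square, and the pocket at (330,236) is visible. Descending to hover.

>>> {"fn": "servo_tool", "kwargs": {"targets": "0.002 0 0.004 -6 4 28 10; 0.002 0 0.004 -7 4 29 10; 0.002 0 0.004 -7 4 29 10; 0.002 0 0.004 -7 4 28 10; 0.002 0 0.004 -6 3 15 10; 0 0 0 0 0 0 10; 0 0 0 0 0 0 10"}}

```text
time: 16.5
tool_pos: [0.5182, -0.0183, 0.1507]
tcp_rot: [2.315, 2.123, 0.017]
wrist_force: [0.6, -0.8, -0.7]
width: 0.221
```

```bash
python3 -c "
from h import *
show();plan([.5092,-.0245,.1],-.085,3)
c,s=take('wrist')
crop(c,'w17.png',240,160,400,300,5)"
```

```text
t 16.5 p [518.2 -18.3 150.7] yaw -0.0863 tilt [0.0084 0.0073] F [ 0.6 -0.8 -0.7] w 18.9 q [-0.09  0.03  2.03  0.01  1.08 -0.01]
3 rows
0.003 -0.003 -0.000 -2.5 -2.9 16.9
0.003 -0.003 -0.000 -2.4 -2.9 16.9
0.003 -0.003 -0.000 -2.4 -2.8 16.9
```

View pics/w17.png

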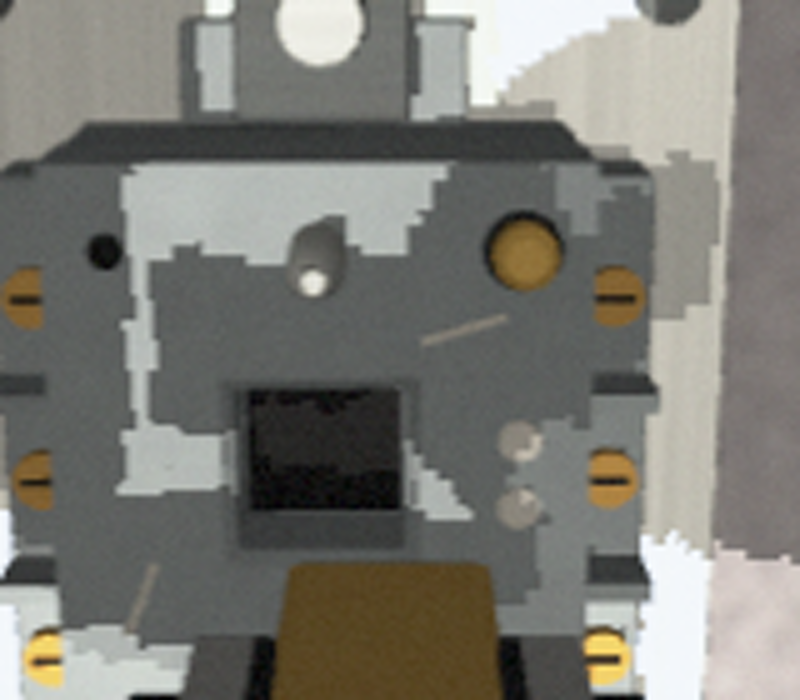

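>>> {"fn": "servo_tool", "kwargs": {"targets": "0.003 -0.003 0 -3 -4 12 10; 0.003 -0.003 0 -3 -4 14 10; 0.003 -0.003 0 -3 -3 14 10; 0 0 0 0 -1 6 10; 0 0 0 0 0 0 10; 0 0 0 0 0 0 10"}}

```text
time: 17.05
tool_pos: [0.5102, -0.0231, 0.1099]
tcp_rot: [2.304, 2.122, 0.012]
wrist_force: [-0.1, -0.6, -1.3]
width: 0.222
```

```bash
python3 -c "
from h import *
show();plan([.5092,-.0245,.085],-.085,2)
c,s=take('wrist')
crop(c,'w18.png',240,200,400,340,5)"
```

```text
t 17.05 p [510.2 -23.1 109.9] yaw -0.082 tilt [ 0.012  -0.0017] F [-0.1 -0.6 -1.3] w 18.9 q [-0.09  0.06  2.08 -0.    0.99 -0.01]
2 rows
0.006 0.000 0.001 -0.7 -0.6 12.4
0.006 0.000 0.001 -0.8 -0.5 12.4
```

View pics/w18.png

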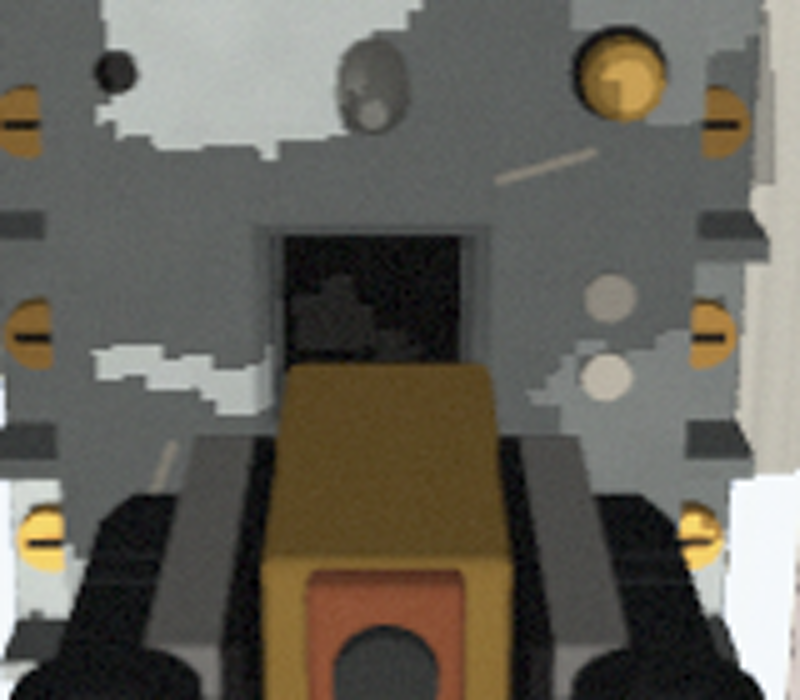

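>>> {"fn": "servo_tool", "kwargs": {"targets": "0.006 0 0 -1 -1 9 10; 0.006 0 0 -1 -1 9 10; 0 0 0 0 -1 6 10; 0 0 0 0 0 0 10; 0 0 0 0 0 0 10"}}

```text
time: 17.52
tool_pos: [0.5098, -0.0249, 0.0865]
tcp_rot: [2.308, 2.126, 0.005]
wrist_force: [0.3, 0.6, -0.7]
width: 0.223
```

```bash
python3 -c "
from h import *
show();plan([.5092,-.0245,.074],-.085,2)
c,s=take('wrist')
import pickle; pickle.dump((c,s),open('w19.pkl','wb'))
crop(c,'w19.png',240,200,400,340,5)"
```

```text
t 17.52 p [509.8 -24.9  86.5] yaw -0.0819 tilt [ 0.0048 -0.001 ] F [ 0.3  0.6 -0.7] w 19.1 q [-0.1   0.09  2.09 -0.    0.95 -0.02]
2 rows
0.002 0.000 0.002 0.2 -0.3 6.3
0.002 0.000 0.002 0.2 -0.3 6.3
```

View pics/w19.png

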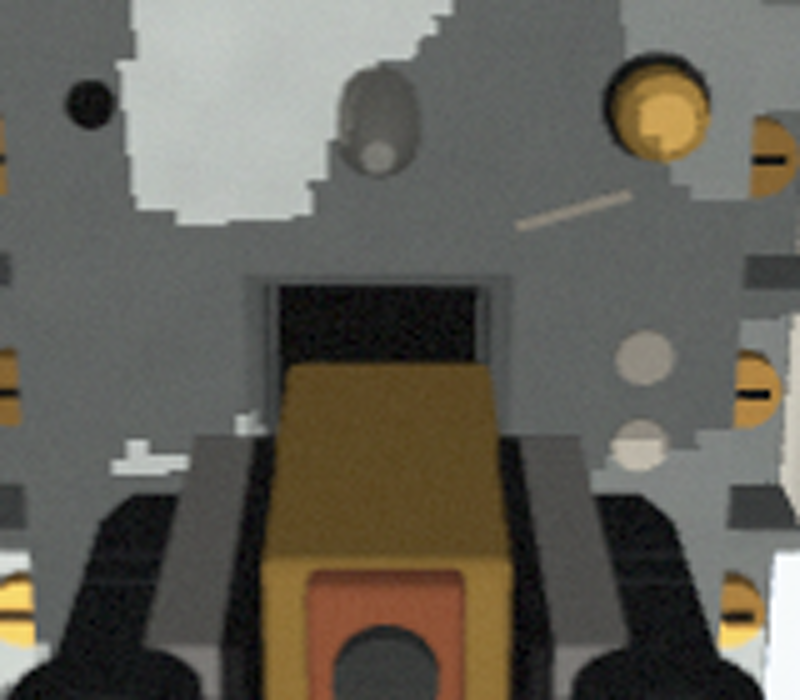

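```bash
python3 - <<'E'
from fit import *
import pickle
c,s=pickle.load(open('w19.pkl','rb'))
k=lambda x,y:[(x+.5)/5-.5+240,(y+.5)/5-.5+200]
Rt=R.from_rotvec(s['tcp_rot']).as_matrix()
def tool(uv,z): return (onz(c,uv,z,s)-s['tool_pos'])@Rt*1000
print('pocket edge y+12:',tool([k(265,285),k(492,285)],.052))
print('chamfer:',tool([k(247,276),k(513,276)],.052))
print('foot bottom edge y+10',tool([k(287,365),k(492,365)],s['tool_pos'][2]-.0225))
print('foot top edge y+10',tool([k(264,560),k(513,560)],s['tool_pos'][2]-.0225+.042))
print('dowel tip',tool([k(380,155)],.072), 'pin', tool([k(660,115)],.059))
E
```

```text
pocket edge y+12: [[ 11.33942165 -11.32143431  34.44618041]
 [ 11.30703715  12.25336089  34.56193108]]
chamfer: [[ 12.3297327  -13.16866252  34.43656202]
 [ 12.29249293  14.41619331  34.57200146]]
foot bottom edge y+10 [[ 7.24468892 -8.47508612 22.45464518]
 [ 7.21092815 11.65131961 22.55346788]]
foot top edge y+10 [[  8.24117826  -8.01887095 -19.54418122]
 [  8.19640988  10.87721689 -19.45139224]]
dowel tip [[30.77799648  0.69015028 14.49410685]] pin [[31.23353624 27.85061574 27.62734784]]
```

>>> {"fn": "servo_tool", "kwargs": {"targets": "0.002 0 0 2 -1 4 10; 0.002 0 0 1 -1 4 10; 0 0 0 0 0 0 10; 0 0 0 0 0 0 10"}}

```text
time: 17.9
tool_pos: [0.508, -0.0215, 0.0779]
tcp_rot: [2.31, 2.128, 0.0]
wrist_force: [0.4, 0.7, -1.1]
width: 0.222
```

```bash
cat > chk.py <<'E'
from fit import *
show();plan([.5088,-.023,.066],-.083,2)
c,s=take('wrist')
import pickle,sys; pickle.dump((c,s),open('wl.pkl','wb'))
crop(c,sys.argv[1],240,200,400,340,5)
E
python3 chk.py w20.png
```

```text
t 17.9 p [508.  -21.5  77.9] yaw -0.0821 tilt [ 0.0006 -0.0005] F [ 0.4  0.7 -1.1] w 19.0 q [-0.09  0.1   2.1  -0.    0.94 -0.01]
2 rows
0.000 0.000 0.000 -0.7 0.5 5.9
0.000 0.000 0.000 -0.7 0.5 5.9
```

View pics/w20.png

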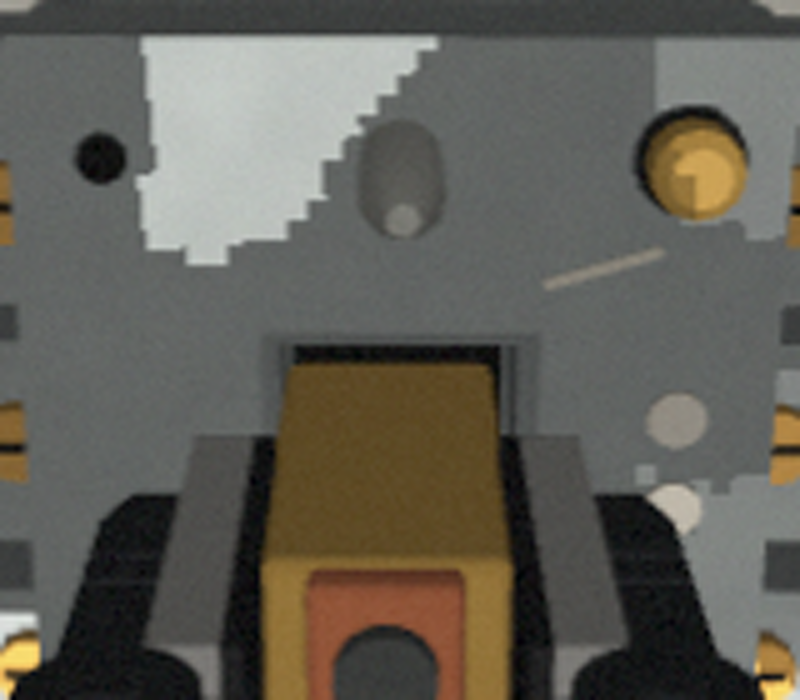

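Almost level with the deck. The foot is about 1.1 mm left of the pocket centre, and the gap in the other direction is right, so I'll correct and lower.

>>> {"fn": "servo_tool", "kwargs": {"targets": "0 0 0 0 1.5 3 10; 0 0 0 0 0 4 10; 0 0 0 0 0 0 10; 0 0 0 0 0 0 10"}}

```text
time: 18.28
tool_pos: [0.511, -0.0224, 0.0741]
tcp_rot: [2.307, 2.127, 0.0]
wrist_force: [-0.5, 0.5, -1.1]
width: 0.223
```

```bash
python3 chk.py w21.png
```

```text
t 18.28 p [511.  -22.4  74.1] yaw -0.0812 tilt [ 0.0022 -0.0021] F [-0.5  0.5 -1.1] w 19.1 q [-0.09  0.11  2.1  -0.    0.93 -0.01]
2 rows
0.001 0.001 0.001 -0.4 -1.1 4.1
0.001 0.001 0.001 -0.4 -1.1 4.1
```

View pics/w21.png

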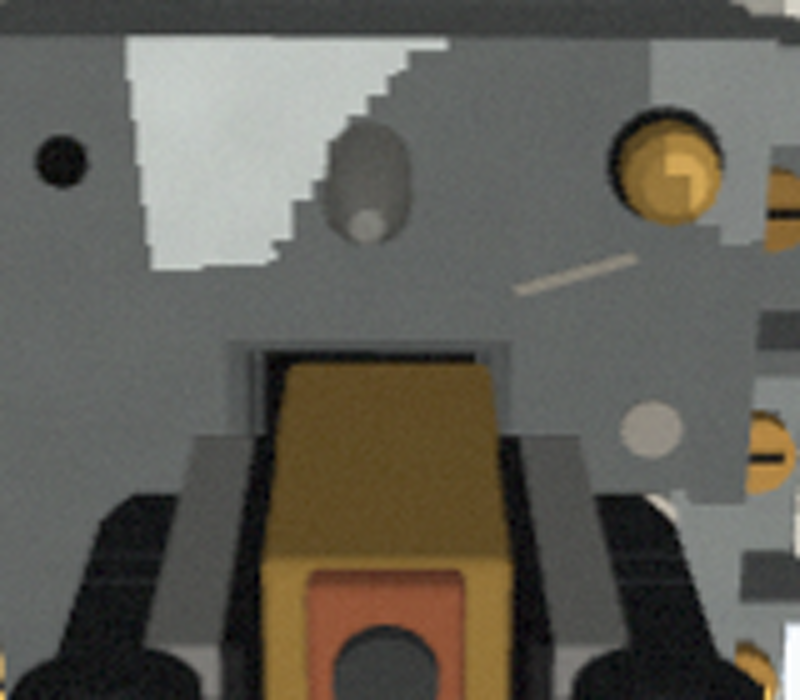

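>>> {"fn": "servo_tool", "kwargs": {"targets": "0 0 0 0 -1.5 0 10; 0 0 0 0 0 0 10; 0 0 0 0 0 0 10"}}

```text
time: 18.58
tool_pos: [0.5096, -0.0224, 0.0735]
tcp_rot: [2.308, 2.127, 0.001]
wrist_force: [0.6, 0.0, -0.4]
width: 0.224
```

```bash
python3 chk.py w22.png
```

```text
t 18.58 p [509.6 -22.4  73.5] yaw -0.0815 tilt [ 0.0029 -0.002 ] F [ 0.6  0.  -0.4] w 19.1 q [-0.09  0.11  2.1  -0.    0.93 -0.01]
2 rows
0.002 0.001 0.001 -0.3 -0.4 3.8
0.002 0.001 0.001 -0.3 -0.4 3.8
```

View pics/w22.png

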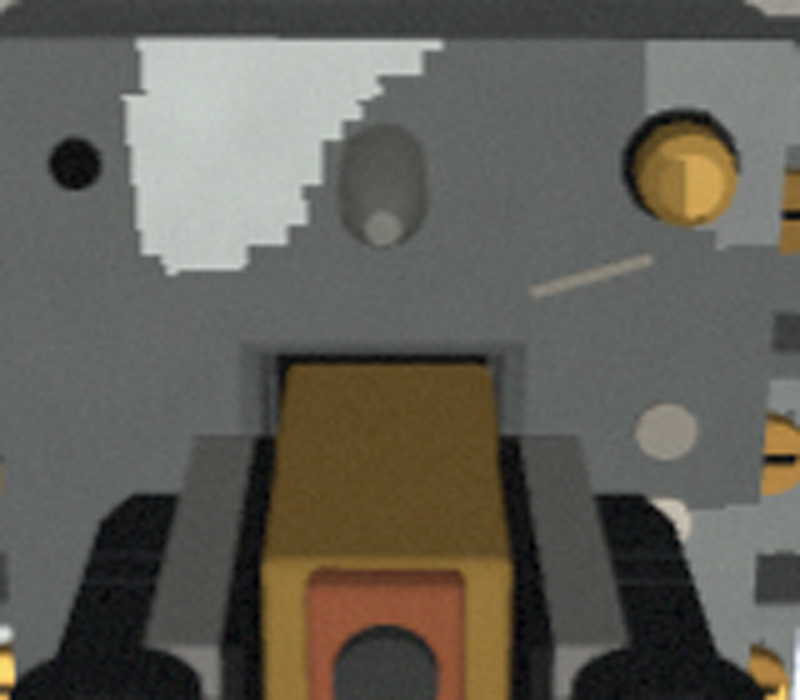

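The foot is centred left/right and about 1 mm too far toward +y. Lowering with that correction.

>>> {"fn": "servo_tool", "kwargs": {"targets": "0 0 0 -1 -0.5 4 10; 0 0 0 0 0 4 10; 0 0 0 0 0 0 10; 0 0 0 0 0 0 10"}}

```text
time: 18.97
tool_pos: [0.5087, -0.0231, 0.0642]
tcp_rot: [2.308, 2.127, 0.001]
wrist_force: [0.9, -0.2, -1.0]
width: 0.221
```

```bash
python3 chk.py w23.png
```

```text
t 18.97 p [508.7 -23.1  64.2] yaw -0.0817 tilt [ 0.0025 -0.0014] F [ 0.9 -0.2 -1. ] w 18.8 q [-0.09  0.12  2.11 -0.    0.91 -0.01]
2 rows
0.001 0.001 0.001 0.0 0.0 -0.9
0.001 0.001 0.001 0.0 0.0 -0.9
```

View pics/w23.png

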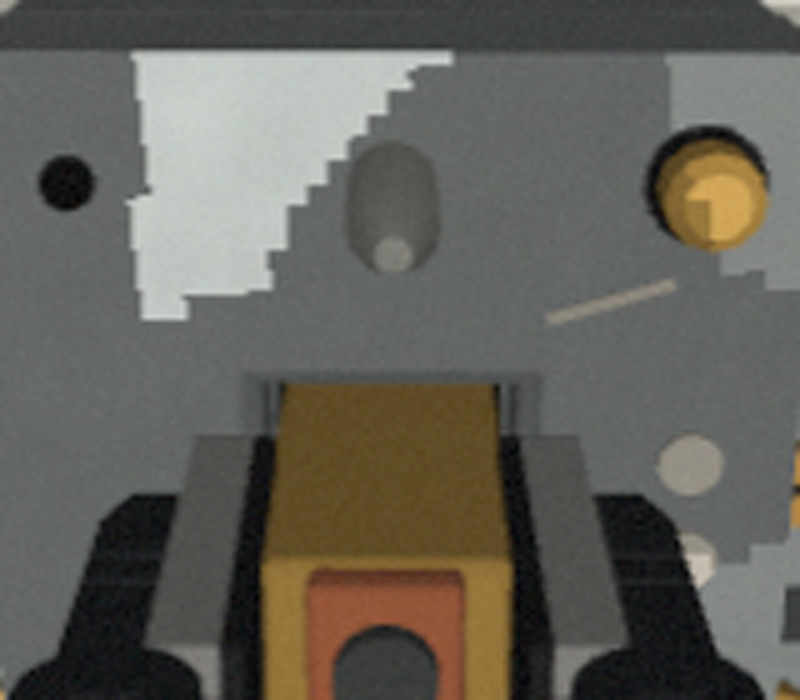

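It's 10 mm into the pocket, with no contact force. About 7 mm left.

>>> {"fn": "servo_tool", "kwargs": {"targets": "0 0 0 0 0 3 10; 0 0 0 0 0 3 10; 0 0 0 0 0 0 10; 0 0 0 0 0 0 10"}}

```text
time: 19.35
tool_pos: [0.5086, -0.0229, 0.0573]
tcp_rot: [2.309, 2.127, 0.001]
wrist_force: [0.4, -0.6, -1.3]
width: 0.217
```

```bash
python3 chk.py w24.png
```

```text
t 19.35 p [508.6 -22.9  57.3] yaw -0.0817 tilt [ 0.002  -0.0012] F [ 0.4 -0.6 -1.3] w 18.5 q [-0.09  0.13  2.12 -0.    0.89 -0.01]
2 rows
0.001 0.001 0.001 -0.0 0.1 -4.3
0.001 0.001 0.001 -0.0 0.1 -4.3
```

View pics/w24.png

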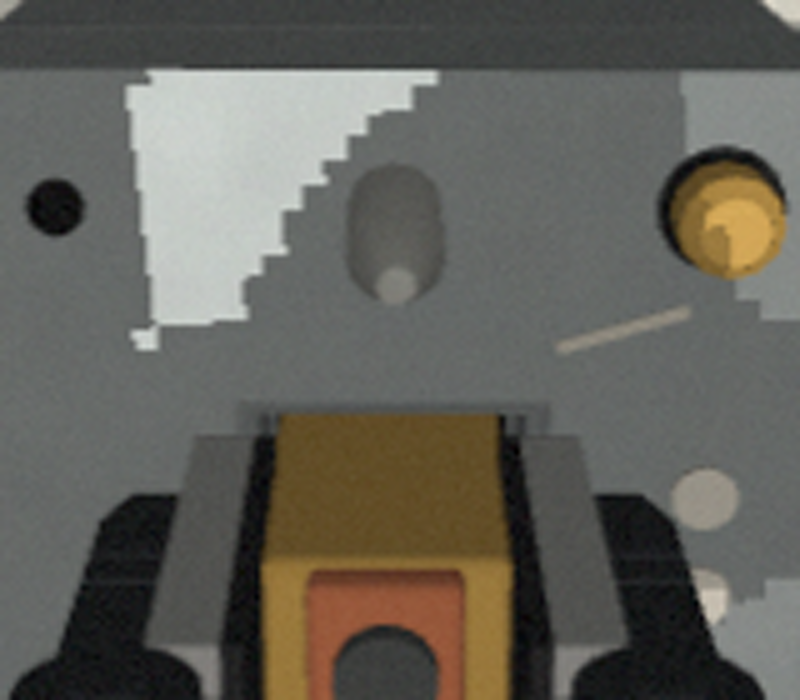

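Now within 1 mm of the floor. Releasing and rising straight up.

>>> {"fn": "servo_tool", "kwargs": {"targets": "0 0 0 0 0 0.5 10; 0 0 0 0 0 0 28; 0 0 0 0 0 0 45; 0 0 0 0 0 0 50; 0 0 0 0 0 -12 50; 0 0 0 0 0 -25 50; 0 0 0 0 0 -35 55; 0 0 0 0 0 -35 60"}}

```text
time: 20.07
tool_pos: [0.5018, -0.0222, 0.161]
tcp_rot: [-2.302, -2.122, 0.017]
wrist_force: [0.8, 0.6, 0.5]
width: 0.706
```

>>> {"fn": "servo_tool", "kwargs": {"targets": "0 0 0 -10 0 -25 70; 0 0 0 -25 -2 -10 75; 0 0 0 -25 -2 0 75; 0 0 0 -15 0 0 75; 0 0 0 0 0 0 75; 0 0 0 0 0 0 75"}}

```text
time: 20.57
tool_pos: [0.4999, -0.0999, 0.218]
tcp_rot: [2.299, 2.124, 0.01]
wrist_force: [0.9, 0.7, -0.8]
width: 0.876
```

```bash
python3 -c "
from h import *
show()
c,s=take('wrist','w25.png')
import pickle; pickle.dump((c,s),open('w25.pkl','wb'))"
```

```text
t 20.57 p [499.9 -99.9 218. ] yaw -0.0791 tilt [ 0.0127 -0.0047] F [ 0.9  0.7 -0.8] w 74.8 q [-0.25 -0.05  1.98 -0.    1.2  -0.17]
```

View pics/w25.png

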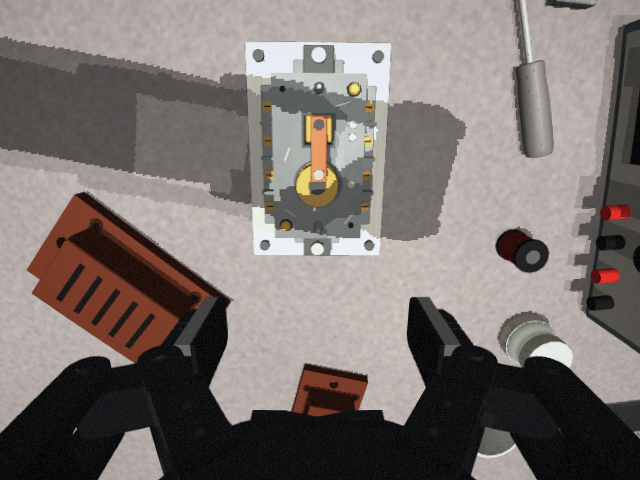

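The finger stands in its pocket at (319,128) with the blade reaching over the coil at (318,186). Checking closely.

```bash
python3 -c "
from h import *
import pickle
c,s=pickle.load(open('w25.pkl','rb'))
crop(c,'w25b.png',245,60,395,250,4)"
```

```text
(no output)
```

View pics/w25b.png

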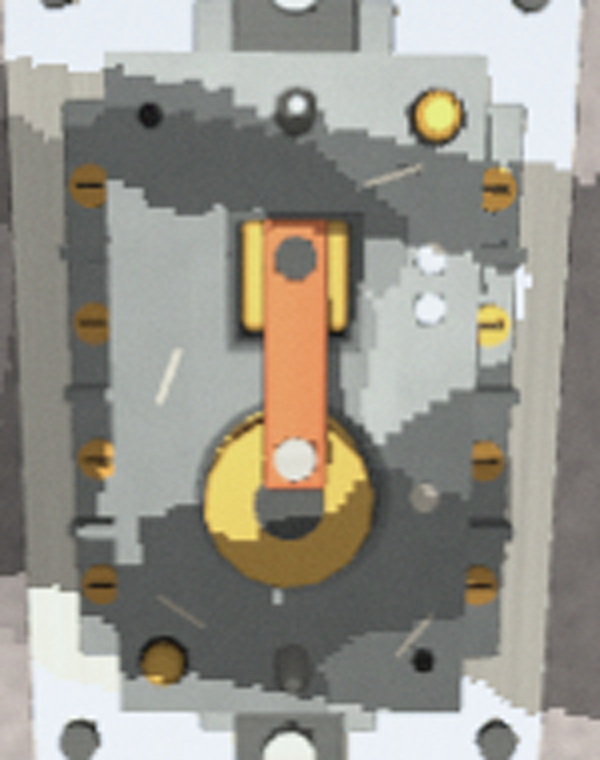

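```bash
python3 - <<'E'
from fit import *
import pickle
c,s=pickle.load(open('w25.pkl','rb'))
k=lambda x,y:[(x+.5)/4-.5+245,(y+.5)/4-.5+60]
v,v4=fitbase(c,s,[k(297,102),k(438,114),k(165,662),k(292,678)],[[0,56,72],[28,56,59],[-28,-56,59],[0,-56,72]])
print('finger')
fitbase(c,s,[k(264,222),k(327,222),k(264,488),k(327,488),k(242,330),k(347,330)],[[-6,10,46],[6,10,46],[-6,-40,46],[6,-40,46],[-10,-10,42],[10,-10,42]],z=.034)
print('exp finger',bp(v,[0,24,34]))
print('coil exp',bp(v,[0,-20,74]),'meas',onz(c,[k(289,502)],.074,s))
Rt=down(-.08)
print('base minus bias',np.array([v[0],v[1],0])-Rt@np.array([-.0011,.0013,0]))
E
```

```text
3dof [ 0.5082 -0.0495 -0.0847] rms px 0.6199145275129101 4dof [ 0.5083 -0.0496 -0.0847 -0.0032] 0.2477212428266366
[[0.0, -0.3], [0.4, -1.0], [-0.7, 0.8], [0.3, 0.8]]
finger
3dof [ 0.5101 -0.025  -0.0775] rms px 0.37986864593740544 4dof [ 0.5101 -0.0252 -0.0775  0.0293] 0.16822552980528113
[[-0.3, -0.6], [0.2, -0.6], [0.1, 0.6], [-0.2, 0.6], [0.1, 0.1], [0.1, 0.0]]
exp finger [ 0.51027888 -0.02557316  0.034     ]
coil exp [ 0.50655508 -0.0694153   0.074     ] meas [[ 0.50557876 -0.06793477  0.074     ]]
base minus bias [ 0.50703978 -0.04828668  0.        ]
```

Finger, coil and base fits all agree within about 1.5 mm. Now to the cover.

```bash
python3 -c "
from h import *
plan([.49,-.38,.22],-.32,8)"
```

```text
8 rows
0.002 0.000 0.030 -35.0 1.5 -0.1
0.002 0.000 0.030 -35.0 2.6 -0.1
0.002 0.000 0.030 -34.9 3.6 -0.1
0.002 0.000 0.030 -34.7 4.7 -0.1
0.002 0.000 0.030 -34.6 5.7 -0.2
0.002 0.000 0.030 -34.4 6.7 -0.2
0.002 0.000 0.030 -34.2 7.8 -0.2
0.002 0.000 0.030 -33.9 8.8 -0.2
```

>>> {"fn": "servo_tool", "kwargs": {"targets": "0.002 0 0.03 -25 1 0 85; 0.002 0 0.03 -36 3 0 85; 0.002 0 0.03 -37 4 0 85; 0.002 0 0.03 -37 5 0 85; 0.002 0 0.03 -37 6 0 85; 0 0 0.03 -35 7 0 85; 0 0 0.03 -30 8 0 85; 0 0 0.03 -10 5 0 85"}}

```text
time: 21.28
tool_pos: [0.4966, -0.3485, 0.2168]
tcp_rot: [-2.54, -1.844, -0.004]
wrist_force: [-0.4, 0.1, -0.5]
width: 0.995
```

>>> {"fn": "servo_tool", "kwargs": {"targets": "0 0 0 0 0 0 85; 0 0 0 0 0 0 85"}}

```text
time: 21.45
tool_pos: [0.4969, -0.3492, 0.2156]
tcp_rot: [-2.54, -1.839, -0.005]
wrist_force: [0.2, -0.3, -0.6]
width: 0.995
```

```bash
python3 -c "
from h import *
show()
c,s=take('wrist','w26.png')
import pickle; pickle.dump((c,s),open('w26.pkl','wb'))"
```

```text
t 21.45 p [ 496.9 -349.2  215.6] yaw -0.3176 tilt [-0.0008  0.006 ] F [ 0.2 -0.3 -0.6] w 84.9 q [-0.66  0.15  1.77  0.    1.23 -0.34]
```

View pics/w26.png

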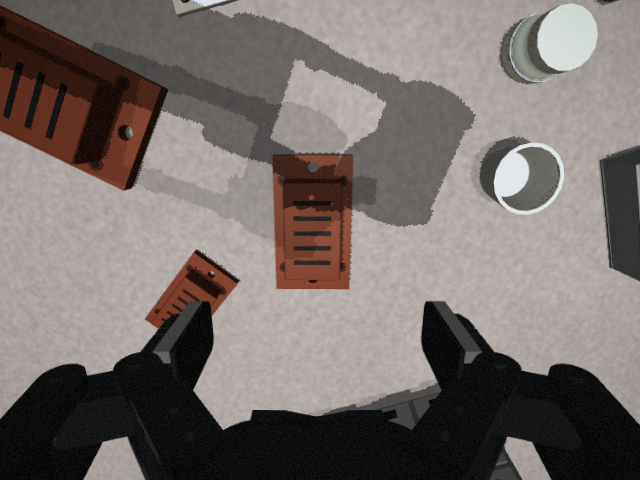

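```bash
python3 -c "
from h import *
import pickle
c,s=pickle.load(open('w26.pkl','rb'))
crop(c,'w26c.png',260,145,370,295,4)"
```

```text
(no output)
```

View pics/w26c.png

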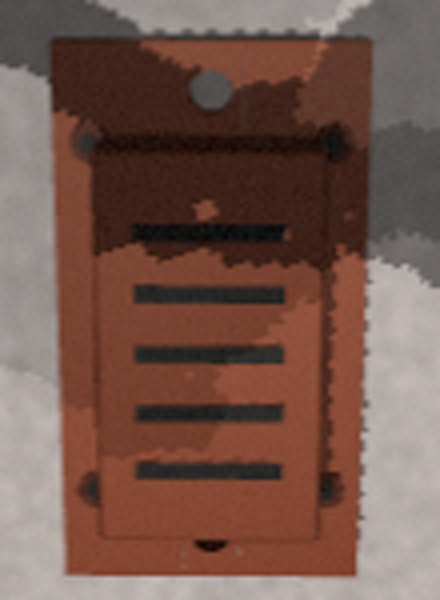

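```bash
python3 - <<'E'
from fit import *
import pickle
c,s=pickle.load(open('w26.pkl','rb'))
k=lambda x,y:[(x+.5)/4-.5+260,(y+.5)/4-.5+145]
uv=[k(52,38),k(372,40),k(68,575),k(356,576),k(93,150),k(326,150),k(101,538),k(317,538),k(211,90)]
P=[[-38,68,12],[38,68,12],[-38,-68,12],[38,-68,12],[-26,46,42],[26,46,42],[-26,-46,42],[26,-46,42],[0,56,12]]
v,v4=fitbase(c,s,uv,P,z=0)
f=onz(c,uv[:4],.012,s); print('flange sides',[round(np.linalg.norm(f[a]-f[b])*1000,1) for a,b in((0,1),(2,3),(0,2),(1,3))])
Rt=down(-.3176)
print('corrected',np.array([v[0],v[1],0])-Rt@np.array([-.0011,.0013,0]))
E
```

```text
3dof [ 0.4892 -0.3608 -0.3207] rms px 0.45582539689665813 4dof [ 0.489  -0.3611 -0.3207 -0.0016] 0.39607591623780647
[[-0.6, 0.1], [0.4, -0.1], [-0.6, -0.4], [0.3, -0.3], [-0.6, -0.3], [0.7, -0.1], [-0.4, 0.5], [0.7, 0.7], [0.1, 0.1]]
flange sides [np.float64(75.0), np.float64(75.0), np.float64(136.5), np.float64(136.2)]
corrected [ 0.48827429 -0.35930473  0.        ]
```

The cover measures 75 x 136 mm, so it is the right one. It lies at (0.488,-0.359), yaw -0.321.

```bash
python3 -c "
from h import *
plan([.488,-.3593,.08],-.3207,5)"
```

```text
5 rows
-0.001 -0.001 0.001 -2.7 -1.0 27.1
-0.001 -0.001 0.001 -2.7 -1.0 27.1
-0.001 -0.001 0.001 -2.7 -1.0 27.1
-0.001 -0.001 0.001 -2.6 -1.0 27.1
-0.001 -0.001 0.001 -2.6 -1.0 27.1
```

>>> {"fn": "servo_tool", "kwargs": {"targets": "0 0 0 -3 -1 26 85; 0 0 0 -3 -1 27 85; 0 0 0 -3 -2 27 85; 0 0 0 -3 -2 26 85; 0 0 0 -2 -2 12 85; 0 0 0 0 0 0 85; 0 0 0 0 0 0 85"}}

```text
time: 22.08
tool_pos: [0.4893, -0.3462, 0.0971]
tcp_rot: [-2.526, -1.861, -0.012]
wrist_force: [-0.3, 0.0, 0.9]
width: 0.996
```

```bash
python3 -c "
from h import *
show();plan([.488,-.3593,.016],-.3207,4)
c,s=take('wrist','w27.png')"
```

```text
t 22.08 p [ 489.3 -346.2   97.1] yaw -0.3006 tilt [0.0036 0.0078] F [-0.3  0.   0.9] w 85.1 q [-0.66  0.24  1.9   0.01  1.01 -0.37]
4 rows
0.000 -0.002 0.005 -3.4 0.6 20.3
0.000 -0.002 0.005 -3.3 0.7 20.3
0.000 -0.002 0.005 -3.3 0.7 20.3
0.000 -0.002 0.005 -3.2 0.7 20.3
```

View pics/w27.png

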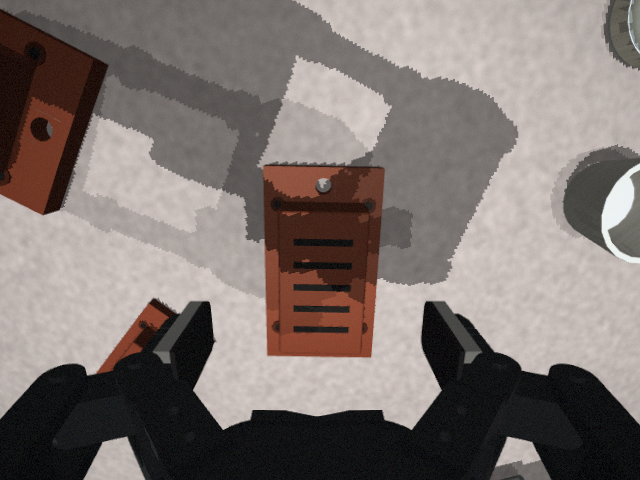

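>>> {"fn": "servo_tool", "kwargs": {"targets": "0 -0.002 0.007 -5 0 14 85; 0 -0.002 0.006 -5 0 16 85; 0 -0.002 0.006 -3 0 16 85; 0 0 0 -1 0 10 85; 0 0 0 0 0 0 85; 0 0 0 0 0 0 85"}}

```text
time: 22.63
tool_pos: [0.4923, -0.364, 0.0469]
tcp_rot: [2.533, 1.831, 0.011]
wrist_force: [1.2, -0.4, 0.6]
width: 0.992
```

```bash
python3 -c "
from h import *
show();plan([.488,-.3593,.017],-.3207,2)"
```

```text
t 22.63 p [ 492.3 -364.    46.9] yaw -0.3188 tilt [ 0.0154 -0.0091] F [ 1.2 -0.4  0.6] w 84.8 q [-0.68  0.31  1.91  0.    0.9  -0.36]
2 rows
0.009 0.002 0.001 1.6 -3.0 14.9
0.009 0.002 0.001 1.6 -2.9 14.9
```

>>> {"fn": "servo_tool", "kwargs": {"targets": "0.009 0.002 0 2 -3 9 85; 0.009 0.002 0 2 -3 9 85; 0 0 0 0 0 3 85; 0 0 0 0 0 0 85; 0 0 0 0 0 0 85"}}

```text
time: 23.05
tool_pos: [0.4894, -0.3591, 0.0264]
tcp_rot: [2.544, 1.84, 0.001]
wrist_force: [1.0, -0.1, 0.1]
width: 0.99
```

```bash
python3 -c "
from h import *
show();plan([.488,-.3593,.017],-.3207,2)
c,s=take('wrist','w28.png')"
```

```text
t 23.05 p [ 489.4 -359.1   26.4] yaw -0.3187 tilt [ 0.0013 -0.0012] F [ 1.  -0.1  0.1] w 84.6 q [-0.67  0.34  1.92 -0.    0.88 -0.36]
2 rows
0.001 0.000 0.001 -0.3 -0.6 4.7
0.001 0.000 0.001 -0.3 -0.6 4.7
```

View pics/w28.png

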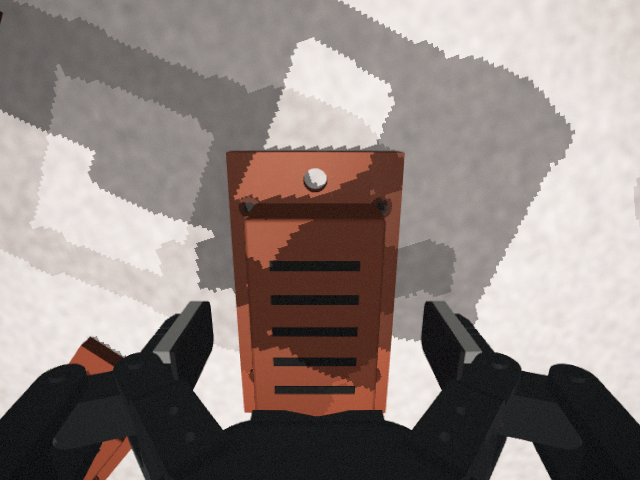

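>>> {"fn": "servo_tool", "kwargs": {"targets": "0 0 0 0 -1 4 85; 0 0 0 0 0 4 85; 0 0 0 0 0 0 85; 0 0 0 0 0 0 65; 0 0 0 0 0 0 55"}}

```text
time: 23.52
tool_pos: [0.489, -0.3592, 0.0186]
tcp_rot: [2.543, 1.839, 0.001]
wrist_force: [1.1, 0.8, -0.5]
width: 0.743
```

```bash
python3 -c "
from h import *
show();plan([.488,-.3593,.017],-.3207,2)
c,s=take('wrist','w29.png')"
```

```text
t 23.52 p [ 489.  -359.2   18.6] yaw -0.3186 tilt [ 0.0028 -0.0023] F [ 1.1  0.8 -0.5] w 63.4 q [-0.67  0.35  1.93 -0.    0.86 -0.36]
2 rows
0.002 0.001 0.001 -0.2 -0.5 0.8
0.002 0.001 0.001 -0.2 -0.5 0.8
```

View pics/w29.png

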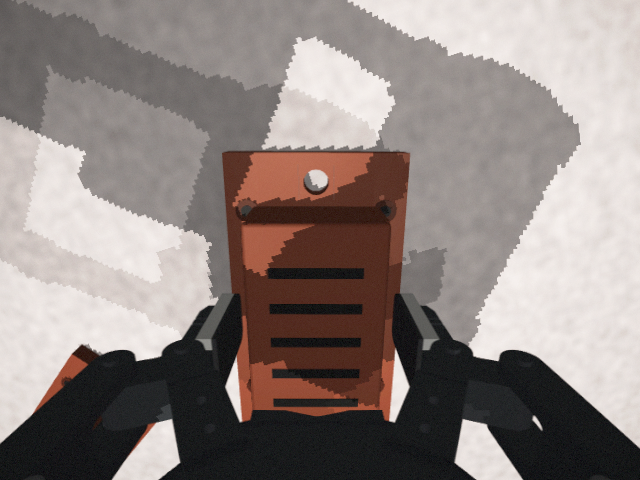

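The jaws straddle the tower evenly. Closing.

>>> {"fn": "servo_tool", "kwargs": {"targets": "0 0 0 0 0 0 45; 0 0 0 0 0 0 40; 0 0 0 0 0 0 40; 0 0 0 0 0 0 40; 0 0 0 0 0 0 40", "newtons": 90}}

```text
time: 23.98
tool_pos: [0.4892, -0.3594, 0.0193]
tcp_rot: [2.543, 1.839, 0.002]
wrist_force: [-0.0, -0.4, 1.0]
width: 0.588
```

>>> {"fn": "servo_tool", "kwargs": {"targets": "0 0 0 0 0 -8 40; 0 0 0 0 0 -20 40; 0 0 0 0 0 -30 40; 0 0 0 0 0 -30 40; 0 0 0 0 0 -30 40; 0 0 0 0 0 -20 40; 0 0 0 0 0 0 40; 0 0 0 0 0 0 40"}}

```text
time: 24.65
tool_pos: [0.4855, -0.3564, 0.1611]
tcp_rot: [-2.541, -1.838, 0.002]
wrist_force: [-0.5, -0.1, -1.8]
width: 0.586
```

```bash
python3 -c "
from h import *
show()
c,s=take('wrist','w30.png')
import pickle; pickle.dump((c,s),open('w30.pkl','wb'))"
```

```text
t 24.65 p [ 485.5 -356.4  161.1] yaw -0.3187 tilt [-0.0045  0.0035] F [-0.5 -0.1 -1.8] w 50.0 q [-0.67  0.18  1.83 -0.    1.13 -0.36]
```

View pics/w30.png

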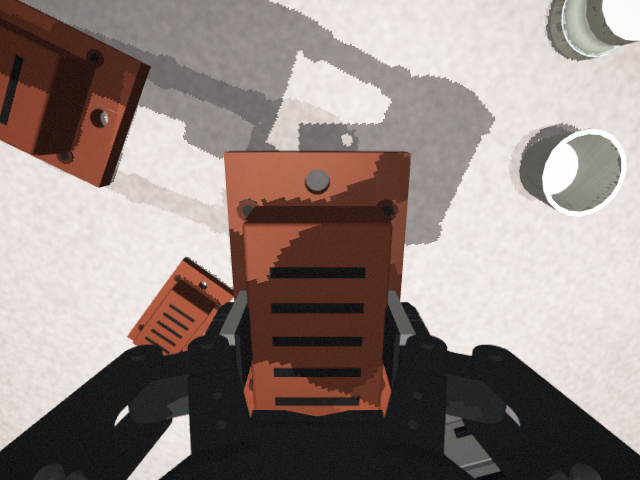

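```bash
python3 - <<'E'
from fit import *
import pickle
c,s=pickle.load(open('w30.pkl','rb'))
crop(c,'w30c.png',215,140,425,300,3.8)
E
```

```text
(no output)
```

View pics/w30c.png

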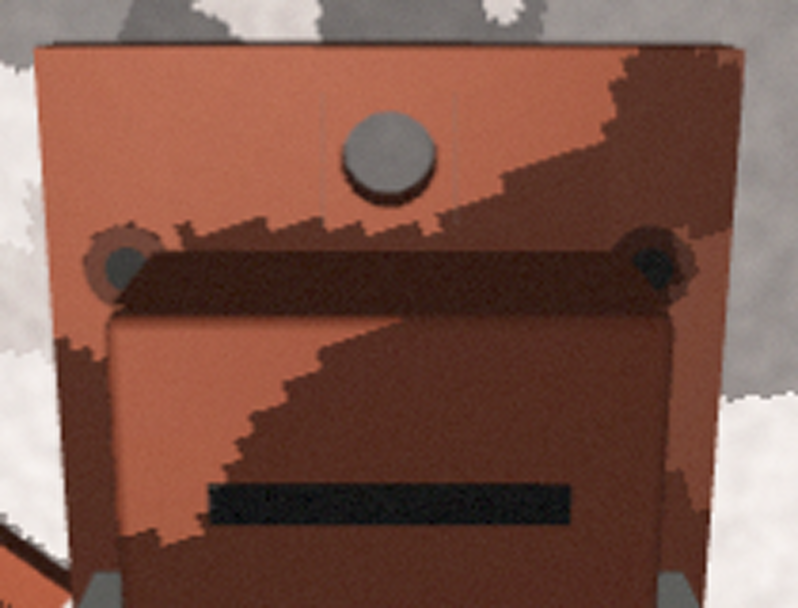

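```bash
python3 - <<'E'
from fit import *
import pickle
c,s=pickle.load(open('w30.pkl','rb'))
k=lambda x,y:[(x+.5)/3.8-.5+215,(y+.5)/3.8-.5+140]
uv=[k(35,47),k(743,50),k(389,159),k(108,317),k(672,317)]
P=[[-38,68,12],[38,68,12],[0,56,12],[-26,46,42],[26,46,42]]
v,v4=fitbase(c,s,uv,P,z=s['tool_pos'][2]-.0193)
Rt=R.from_rotvec(s['tcp_rot']).as_matrix(); yaw=np.arctan2(Rt[1,1],Rt[0,1])
for w in (v,v4): print('cover origin in tool',Rt.T@(np.array([w[0],w[1],s['tool_pos'][2]])-s['tool_pos'])*1000,'dyaw',w[2]-yaw)
E
```

```text
3dof [-23.8481 -12.9288   1.9044] rms px 63.92878663960371 4dof [ 0.4859 -0.3589 -0.3188  0.1407] 0.6408749477851965
[[111.3, 69.7], [-68.5, 62.7], [21.2, 37.3], [105.5, -14.4], [-38.4, -18.7]]
cover origin in tool [-19564.0049807  -19168.54063842     64.62398855] dyaw 2.2231380864511285
cover origin in tool [-2.24545283  1.19066463 -0.01071427] dyaw -5.421852840709063e-05
```

```bash
python3 -c "
from h import *
plan([.5072,-.0476,.16],-.0847,9)"
```

```text
9 rows
-0.001 -0.000 -0.026 33.4 -8.5 0.2
-0.001 -0.000 -0.026 33.6 -7.6 0.2
-0.001 -0.000 -0.026 33.7 -6.7 0.2
-0.001 -0.000 -0.026 33.9 -5.9 0.2
-0.001 -0.000 -0.026 34.1 -5.0 0.2
-0.001 -0.000 -0.026 34.2 -4.1 0.2
-0.001 -0.000 -0.026 34.3 -3.2 0.2
-0.001 -0.000 -0.026 34.3 -2.3 0.1
-0.001 -0.000 -0.026 34.4 -1.4 0.1
```

>>> {"fn": "servo_tool", "kwargs": {"targets": "0 0 -0.026 20 -8 -3 40; 0 0 -0.026 34 -8 -3 40; 0 0 -0.026 36 -7 -2 40; 0 0 -0.026 36 -6 0 40; 0 0 -0.026 36 -5 0 40; 0 0 -0.026 36 -4 0 40; 0 0 -0.026 36 -3 0 40; 0 0 -0.026 34 -2 0 40"}}

```text
time: 25.37
tool_pos: [0.4939, -0.0788, 0.1537]
tcp_rot: [-2.327, -2.076, 0.019]
wrist_force: [0.1, 0.2, -1.9]
width: 0.59
```

>>> {"fn": "servo_tool", "kwargs": {"targets": "0 0 -0.02 20 0 0 40; 0 0 0 5 0 0 40; 0 0 0 0 0 0 40; 0 0 0 0 0 0 40"}}

```text
time: 25.7
tool_pos: [0.4906, -0.0455, 0.1455]
tcp_rot: [-2.286, -2.101, 0.031]
wrist_force: [-0.2, -0.5, -1.6]
width: 0.588
```

```bash
python3 -c "
from h import *
show();plan([.5072,-.0476,.12],-.0847,3)
c,s=take('wrist','w31.png')
c,s=take('scene');crop(c,'s31.png',220,150,420,310,4)"
```

```text
t 25.7 p [490.6 -45.5 145.5] yaw -0.0841 tilt [-0.039   0.0131] F [-0.2 -0.5 -1.6] w 50.2 q [-0.15  0.02  2.05  0.01  1.12 -0.07]
3 rows
-0.013 -0.003 0.000 -0.3 5.9 8.3
-0.013 -0.003 0.000 -0.3 5.8 8.4
-0.013 -0.003 0.000 -0.3 5.7 8.4
```

View pics/w31.png

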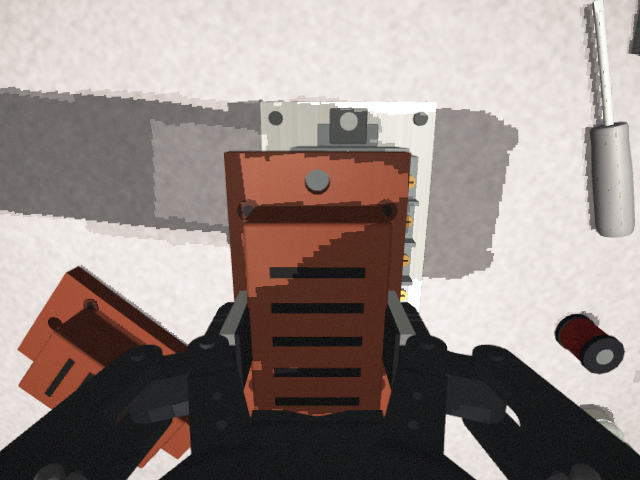

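View pics/s31.png

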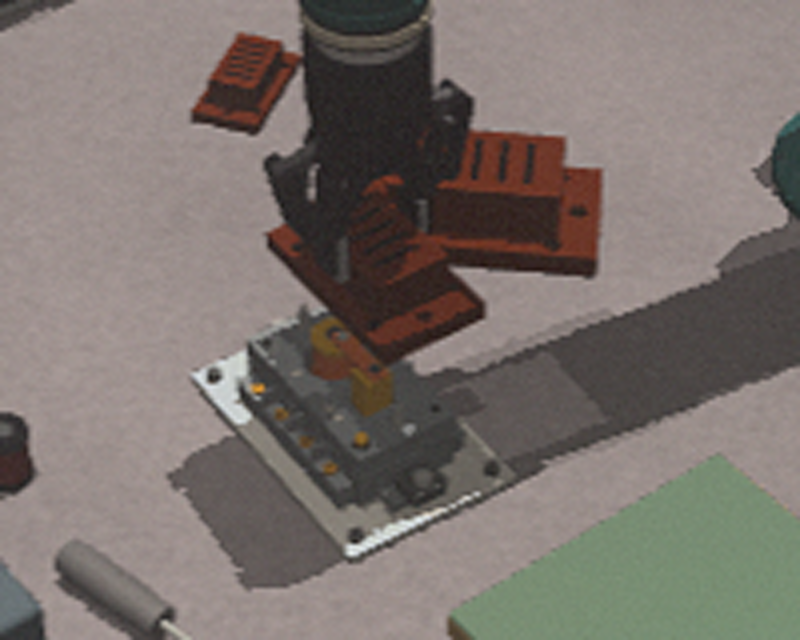

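>>> {"fn": "servo_tool", "kwargs": {"targets": "-0.013 -0.003 0 0 6 2 40; -0.013 -0.003 0 0 6 2 40; -0.013 -0.003 0 0 4 2 40; 0 0 0 0 0 0 40; 0 0 0 0 0 0 40"}}

```text
time: 26.22
tool_pos: [0.5087, -0.0528, 0.1385]
tcp_rot: [2.32, 2.113, 0.003]
wrist_force: [0.1, -0.2, -2.0]
width: 0.586
```

```bash
python3 -c "
from h import *
show();plan([.5072,-.0476,.11],-.0847,3)"
```

```text
t 26.22 p [508.7 -52.8 138.5] yaw -0.0933 tilt [ 0.0041 -0.0019] F [ 0.1 -0.2 -2. ] w 50.1 q [-0.15  0.03  2.05 -0.    1.06 -0.06]
3 rows
0.001 0.000 -0.003 1.7 -0.7 9.5
0.001 0.000 -0.003 1.7 -0.7 9.5
0.001 0.000 -0.003 1.7 -0.7 9.5
```

>>> {"fn": "servo_tool", "kwargs": {"targets": "0.001 0 -0.003 2 -1 7 40; 0.001 0 -0.003 2 -1 7 40; 0 0 -0.003 1 -1 5 40; 0 0 0 0 0 0 40; 0 0 0 0 0 0 40"}}

```text
time: 26.63
tool_pos: [0.5056, -0.0475, 0.1173]
tcp_rot: [2.311, 2.124, -0.0]
wrist_force: [-0.6, -0.4, -1.9]
width: 0.587
```

```bash
cat > chk2.py <<'E'
from fit import *
import pickle,sys
show();plan([.5072,-.0476,.1],-.0847,2)
c,s=take('wrist');pickle.dump((c,s),open('wl.pkl','wb'))
crop(c,sys.argv[1],215,90,425,250,3.8)
E
python3 chk2.py w32.png
```

```text
t 26.63 p [505.6 -47.5 117.3] yaw -0.0843 tilt [ 0.0015 -0.0016] F [-0.6 -0.4 -1.9] w 50.1 q [-0.14  0.05  2.07 -0.    1.02 -0.06]
2 rows
0.001 0.001 0.000 0.0 0.8 8.7
0.001 0.001 0.000 0.0 0.8 8.7
```

View pics/w32.png

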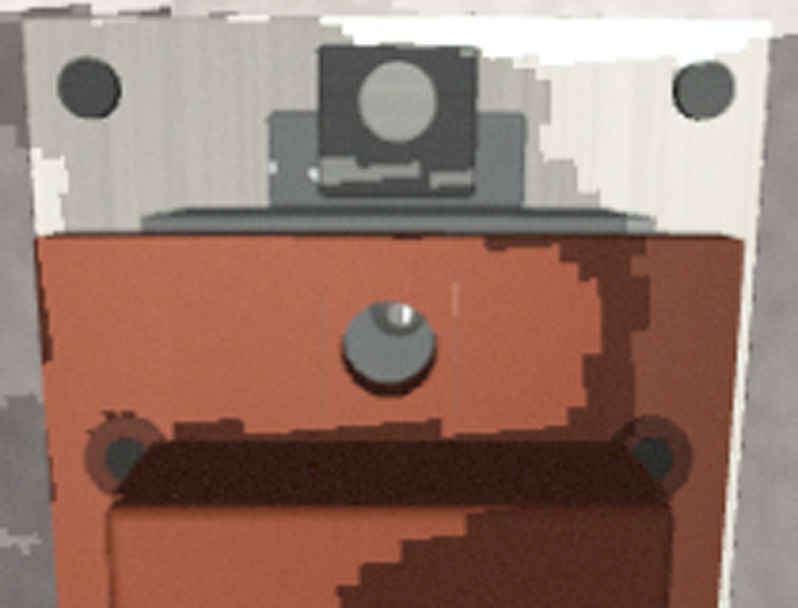

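The dowel tip shows through the front hole at (400,314) in the crop, with the hole centre at (389,349). Computing their lateral offset.

```bash
cat > dh.py <<'E'
from fit import *
import pickle,sys
c,s=pickle.load(open('wl.pkl','rb'))
def off(hx,hy,dx,dy,oy=90,zd=.072,sc=3.8):
    k=lambda x,y:[(x+.5)/sc-.5+215,(y+.5)/sc-.5+oy]
    Rt=R.from_rotvec(s['tcp_rot']).as_matrix()
    h=onz(c,[k(hx,hy)],s['tool_pos'][2]-.0193+.012,s)[0]; d=onz(c,[k(dx,dy)],zd,s)[0]
    print('hole tool',(Rt.T@(h-s['tool_pos']))*1000,'dowel',(Rt.T@(d-s['tool_pos']))*1000,'move tool',(Rt.T@(d-h))[:2]*1000)
off(*map(float,sys.argv[1:]))
E
python3 dh.py 389 349 400 314
```

```text
hole tool [53.83012169  1.30184372  7.2214104 ] dowel [53.52162815  2.81728653 45.23146793] move tool [-0.30849355  1.5154428 ]
```

>>> {"fn": "servo_tool", "kwargs": {"targets": "0 0 0 0 1.5 5 40; 0 0 0 0 0.5 5 40; 0 0 0 0 0 3 40; 0 0 0 0 0 0 40; 0 0 0 0 0 0 40"}}

```text
time: 27.1
tool_pos: [0.5081, -0.0475, 0.1031]
tcp_rot: [2.311, 2.125, 0.0]
wrist_force: [0.3, 0.7, -2.2]
width: 0.584
```

```bash
python3 chk2.py w33.png
```

```text
t 27.1 p [508.1 -47.5 103.1] yaw -0.0838 tilt [ 0.0017 -0.0017] F [ 0.3  0.7 -2.2] w 49.8 q [-0.14  0.07  2.08 -0.    0.99 -0.06]
2 rows
0.001 0.001 0.000 -0.1 -0.4 1.6
0.001 0.001 0.000 -0.1 -0.4 1.6
```

View pics/w33.png

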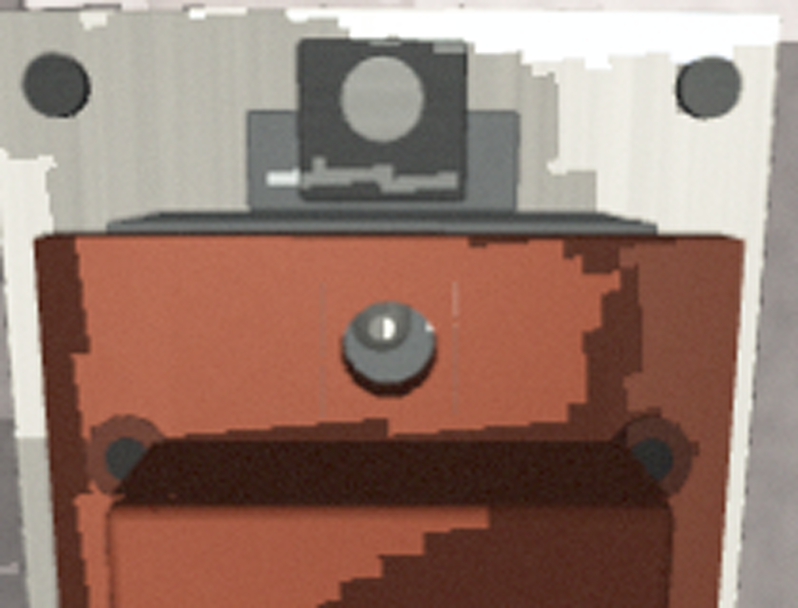

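```bash
python3 dh.py 389 349 383 327
```

```text
hole tool [53.82984641  1.30214138  7.21965596] dowel [53.42831841  0.56439496 31.02732293] move tool [-0.401528   -0.73774642]
```

>>> {"fn": "servo_tool", "kwargs": {"targets": "0 0 0 -0.5 -0.8 4 40; 0 0 0 0 0 4 40; 0 0 0 0 0 2 40; 0 0 0 0 0 0 40; 0 0 0 0 0 0 40"}}

```text
time: 27.57
tool_pos: [0.5074, -0.0481, 0.0924]
tcp_rot: [2.311, 2.124, 0.001]
wrist_force: [-0.2, 1.3, -1.7]
width: 0.591
```

```bash
python3 chk2.py w34.png
```

```text
t 27.57 p [507.4 -48.1  92.4] yaw -0.0841 tilt [ 0.0024 -0.0018] F [-0.2  1.3 -1.7] w 50.5 q [-0.14  0.08  2.09 -0.    0.97 -0.06]
2 rows
0.001 0.001 0.000 0.3 -0.1 -3.8
0.001 0.001 0.000 0.3 -0.1 -3.8
```

View pics/w34.png

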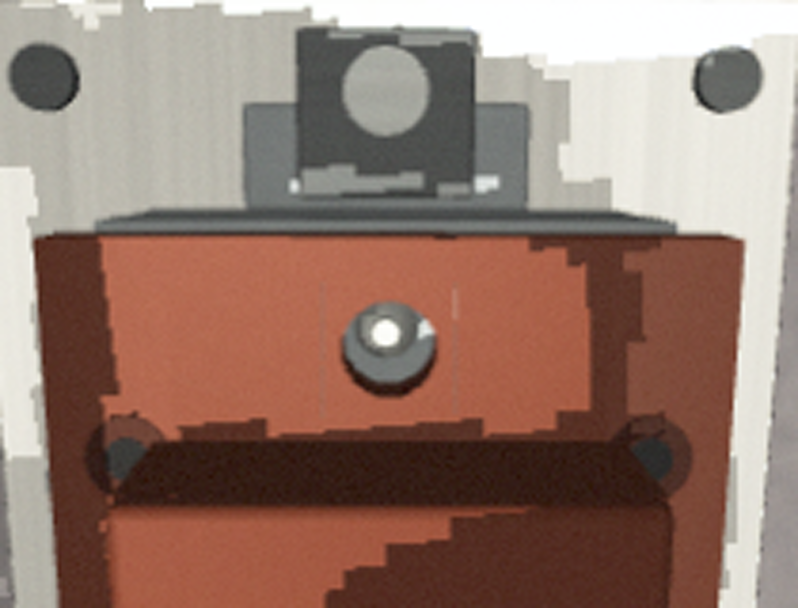

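```bash
python3 dh.py 389 349 386 332
```

```text
hole tool [53.83040211  1.30222065  7.2180631 ] dowel [54.08932492  0.95667638 20.35604858] move tool [ 0.25892281 -0.34554427]
```

Aligned within 0.4 mm. Continuing down onto the dowels.

>>> {"fn": "servo_tool", "kwargs": {"targets": "0 0 0 0 0 4 40; 0 0 0 0 0 4 40; 0 0 0 0 0 0 40; 0 0 0 0 0 0 40"}}

```text
time: 27.95
tool_pos: [0.5077, -0.0482, 0.084]
tcp_rot: [2.31, 2.124, 0.002]
wrist_force: [0.7, -0.2, -2.1]
width: 0.586
```

```bash
python3 chk2.py w35.png
```

```text
t 27.95 p [507.7 -48.2  84. ] yaw -0.084 tilt [ 0.0031 -0.0019] F [ 0.7 -0.2 -2.1] w 50.0 q [-0.14  0.09  2.1  -0.    0.95 -0.06]
2 rows
0.002 0.001 0.000 0.2 -0.2 -8.0
0.002 0.001 0.000 0.3 -0.3 -8.0
```

View pics/w35.png

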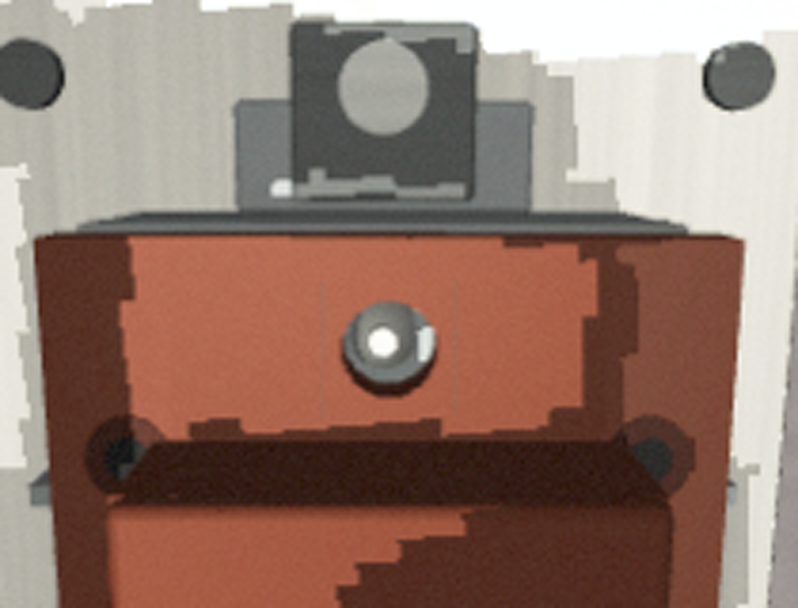

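>>> {"fn": "servo_tool", "kwargs": {"targets": "0.002 0.001 0 0 -0.5 3 40; 0 0 0 0 0 3 40; 0 0 0 0 0 0 40; 0 0 0 0 0 0 40"}}

```text
time: 28.33
tool_pos: [0.5078, -0.0482, 0.0782]
tcp_rot: [2.311, 2.125, 0.002]
wrist_force: [-0.5, -0.2, 0.3]
width: 0.587
```

```bash
python3 dh.py 389 349 383 343; python3 chk2.py w36.png
```

```text
hole tool [53.8308044   1.30239535  7.21616386] dowel [53.88420883  0.63281174 11.8713608 ] move tool [ 0.05340444 -0.66958361]
t 28.33 p [507.8 -48.2  78.2] yaw -0.084 tilt [ 0.0022 -0.0008] F [-0.5 -0.2  0.3] w 50.1 q [-0.14  0.1   2.1  -0.    0.94 -0.06]
2 rows
0.001 0.000 0.000 0.3 -0.3 -10.9
0.001 0.000 0.000 0.3 -0.3 -10.9
```

View pics/w36.png

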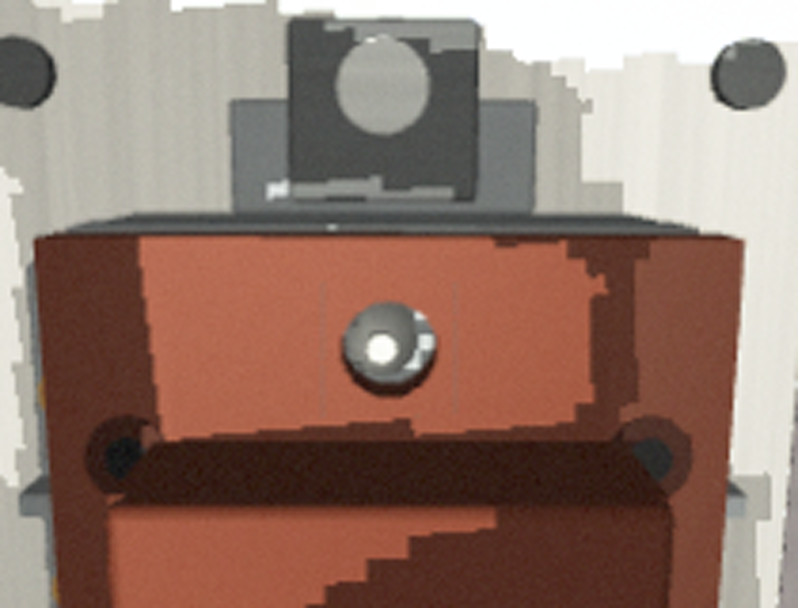

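Dowel tip is in the hole and the weight has just come off the cover (Fz -2 → +0.3), so the pins are touching. Now pressing.

>>> {"fn": "servo_tool", "kwargs": {"targets": "0 0 0 0 -1 3 40; 0 0 0 0 0 3 40; 0 0 0 0 0 4 40; 0 0 0 0 0 4 40", "newtons": 110}}

```text
time: 28.72
tool_pos: [0.508, -0.0482, 0.0712]
tcp_rot: [2.311, 2.125, 0.002]
wrist_force: [-21.6, 3.3, 52.3]
width: 0.577
```

```bash
python3 chk2.py w37.png
```

```text
t 28.72 p [508.  -48.2  71.2] yaw -0.0839 tilt [ 0.002  -0.0008] F [-21.6   3.3  52.3] w 49.3 q [-0.14  0.11  2.1  -0.    0.92 -0.06]
2 rows
0.001 0.000 0.000 0.3 -0.4 -14.4
0.001 0.000 0.000 0.3 -0.4 -14.4
```

View pics/w37.png

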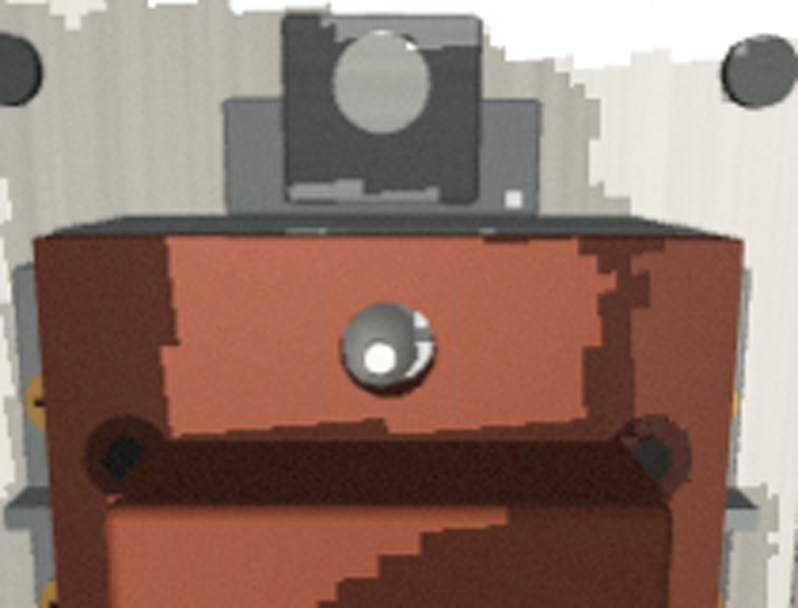

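The cover is down: TCP 71.2 mm puts its underside at about 52 mm, with Fz jumped to 52 N. There is a -22 N side load from a dowel. I'll ease sideways and soften the push.

>>> {"fn": "servo_tool", "kwargs": {"targets": "0 0 0 0 -1 2 40; 0 0 0 0 -1 2 40; 0 0 0 0 -0.5 2.5 40; 0 0 0 0 0 2.5 40"}}

```text
time: 29.1
tool_pos: [0.5079, -0.0482, 0.0713]
tcp_rot: [2.309, 2.123, 0.006]
wrist_force: [-8.3, 0.6, 23.8]
width: 0.585
```

```bash
python3 chk2.py w38.png; python3 -c "
from h import *
c,s=take('scene');crop(c,'s38.png',250,190,370,300,6)
c,s=take('top','t38.png')"
```

```text
t 29.1 p [507.9 -48.2  71.3] yaw -0.0839 tilt [ 0.0065 -0.0013] F [-8.3  0.6 23.8] w 50.0 q [-0.14  0.11  2.11 -0.    0.92 -0.06]
2 rows
0.003 0.000 0.000 0.3 -0.3 -14.3
0.003 0.000 0.000 0.3 -0.3 -14.3
```

View pics/w38.png

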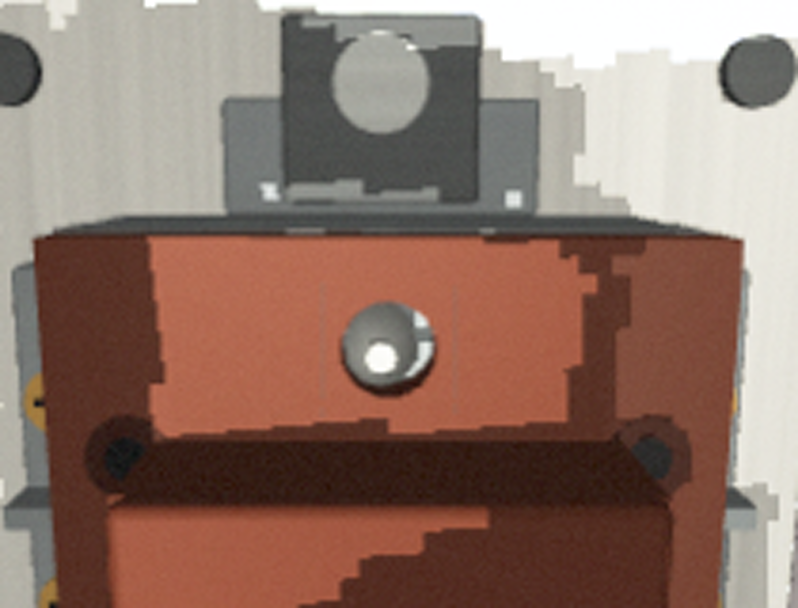

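View pics/s38.png

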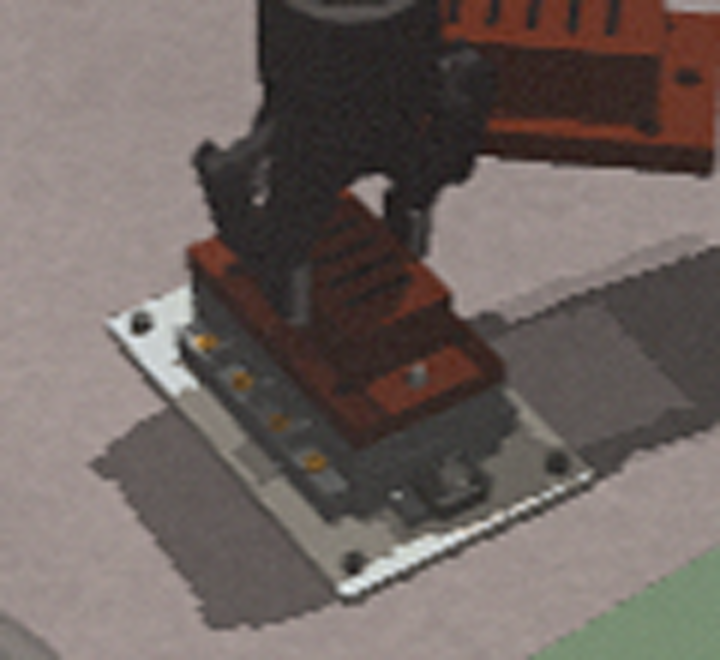

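The cover sits flush on the deck in the scene view (dowel at (415,375) through the hole, no gap visible), and the TCP height is the same at 52 N and 24 N, so it has bottomed. One last settling push with a tilt correction, ending on a pushing row.

>>> {"fn": "servo_tool", "kwargs": {"targets": "0.005 0 0 0 -0.5 3 40; 0.004 0 0 0 -0.5 3 40; 0.002 0 0 0 -0.5 3 40; 0.002 0 0 0 -0.5 3 40; 0.001 0 0 0 -0.5 3 40"}}

```text
time: 29.67
tool_pos: [0.5081, -0.0482, 0.0716]
tcp_rot: [-2.31, -2.124, 0.006]
wrist_force: [-9.1, 1.1, 21.1]
width: 0.581
```

```bash
python3 chk2.py w39.png; python3 -c "
from h import *
show()
c,s=take('top');crop(c,'t39.png',110,130,490,370,2.1)
show()"
```

```text
t 29.67 p [508.1 -48.2  71.6] yaw -0.0839 tilt [-0.005  -0.0006] F [-9.1  1.1 21.1] w 49.7 q [-0.14  0.12  2.1  -0.    0.93 -0.06]
2 rows
-0.002 0.001 0.000 0.3 -0.5 -14.2
-0.002 0.001 0.000 0.3 -0.5 -14.2
t 29.72 p [508.1 -48.2  71.6] yaw -0.0839 tilt [-0.005  -0.0006] F [-8.9  1.4 20.4] w 50.0 q [-0.14  0.12  2.1  -0.    0.93 -0.06]
t 29.77 p [508.1 -48.2  71.6] yaw -0.0839 tilt [-0.0049 -0.0006] F [-8.7  1.5 20.1] w 49.7 q [-0.14  0.12  2.1  -0.    0.93 -0.06]
```

View pics/t39.png

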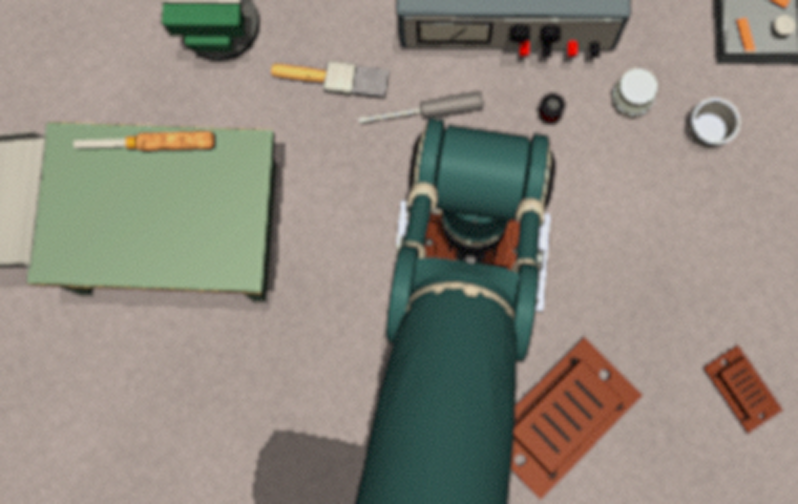

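View pics/w39.png

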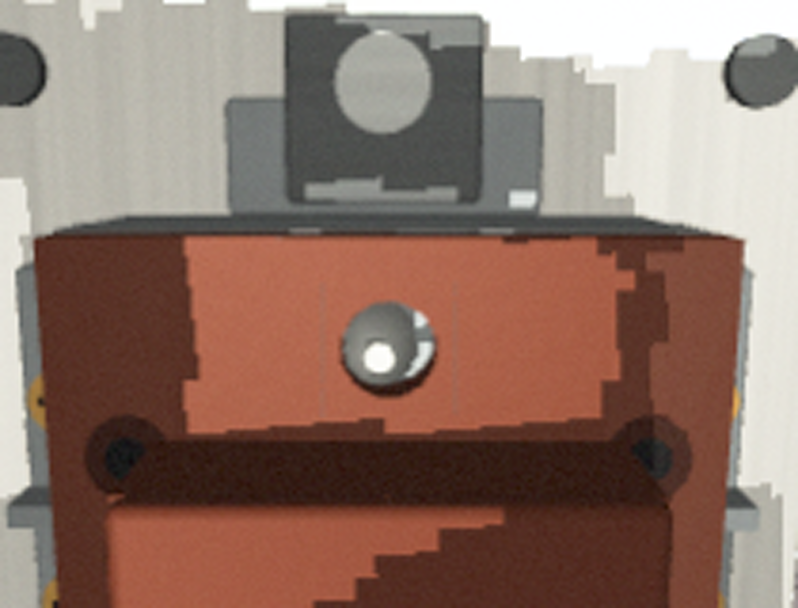

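The tilt overcorrected slightly (-0.005, against +0.003 when the cover lay flat at the grasp). I'll turn it back and push a bit harder.

>>> {"fn": "servo_tool", "kwargs": {"targets": "-0.004 0.001 0 0 -0.5 3.5 40; -0.003 0 0 0 -0.5 3.5 40; -0.001 0 0 0 -0.3 3.5 40; 0 0 0 0 -0.3 3.5 40"}}

```text
time: 30.1
tool_pos: [0.5079, -0.0482, 0.0713]
tcp_rot: [2.31, 2.125, 0.004]
wrist_force: [-9.7, 1.1, 24.6]
width: 0.584
```

```bash
python3 -c "
from h import *
show()"
```

```text
t 30.1 p [507.9 -48.2  71.3] yaw -0.0838 tilt [ 0.0038 -0.0005] F [-9.7  1.1 24.6] w 49.9 q [-0.14  0.11  2.11  0.    0.92 -0.06]
```

```bash
python3 -c "
from h import *
for i in range(8):
    read_camera('top'); s=bot.read_state(); print(round(s['time'],2),np.round(s['wrist_force'],1),np.round(s['tool_pos']*1000,2))
c,s=take('scene');crop(c,'s40.png',250,190,370,300,6)"
```

```text
30.15 [-10.4   1.5  24.2] [507.92 -48.21  71.29]
30.2 [-10.6   1.2  24.8] [507.93 -48.21  71.28]
30.25 [-11.3   1.7  24.2] [507.93 -48.19  71.31]
30.3 [-10.8   1.4  24.7] [507.92 -48.22  71.29]
30.35 [-10.6   2.2  25.5] [507.93 -48.21  71.29]
30.4 [-11.2   1.2  25. ] [507.9  -48.21  71.25]
30.45 [-10.2   1.1  24.6] [507.94 -48.22  71.29]
30.5 [-10.9   2.6  24.7] [507.91 -48.19  71.26]
```

View pics/s40.png

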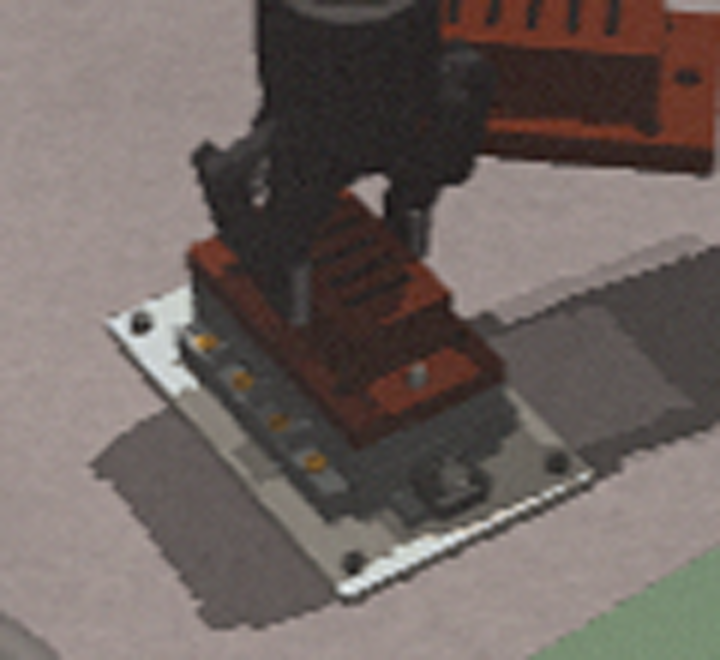

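The cover is flush all round and the push holds steady at about 25 N, with the pose not moving. Handing in.

```bash
python3 -c "
from workcell import finish_job; print(finish_job())"
```

```text
the job is handed in; nothing more can be done
None
```

The relay is rebuilt and handed in at about 30.5 s, with the arm still holding the cover pressed shut. I placed the brass bobbin in the one-dot pocket and let go. I then set the finger in the two-dot pocket with its blade over the coil and let go. Last, I fitted the 76x136 mm cover over both dowels and pressed it down.

**Cover:** the gripper height puts its underside at about 52.0 mm, level with the deck. The push held steady at about 25 N for 0.4 s, and the scene view showed no gap. The tilt was within about 2 mrad of when the cover lay flat on the bench. I could only see the +y dowel come through its hole; I didn't see the far one.

**Finger and bobbin:** measured after the finger was placed, the finger was within about 1 mm and 0.01 rad of nominal. The bobbin was within about 2 mm, which fits its pocket clearance.

**Not perfect:**
- The first press peaked at about 52 N vertically at the wrist, under the 120 N limit. It went through the fingers holding the cover.
- A side load of about 10 N from a dowel remained at the end, and moving sideways did not fully clear it.
- Camera estimates disagreed with each other by 1–3 mm, so I aligned using the wrist camera alone.

The other items I could see in the last top view, including the other two covers, looked unmoved.

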